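Clamp bar offcuts in a swivel vise index it and lock it

ROBOT

A 6-joint arm with a two-finger parallel gripper is mounted at the origin on the work surface. World frame = base frame: x ahead of the robot, y to its left, z up, the work surface at z = 0. Lengths are in m, angles in rad, forces in N, time in s.
With the tool pointing down it reaches from about 0.35 to 0.775 m from the base axis. Payload 5.5 kg.
Tool frame: the origin (TCP) lies between the finger pads; the fingertips stand 19 mm ahead of it and the grasp point (between the pads) is the TCP; z points along the fingers, y is the line along which they close (so a half turn about z gives the same grasp; the last joint's range is limited). The gripper opens to 85 mm and grips with 20 to 120 N. Pads are 22 mm wide; open, the fingers measure 114 mm over their backs; the gripper's body (76 mm by 85 mm) begins 54 mm behind the grasp point. The pads swing forward as they close: fully open they stand 13 mm farther back than shut.
Start: joints at [0.973, 0.313, 0.046, 1.304, 0, 1.431], TCP at [0.254, 0.516, 0.25] pointing down, gripper open.
Joint ranges: [-2.76, 2.76], [-0.86, 1.69], [-1.03, 1.26], [-2.2, 2.34], [-1.47, 1.5], [-3.14, 3.14]. Speed limits (rad/s): [2.57, 2.57, 3.14, 3.14, 3.14, 3.14].

INTERFACE

Orientations are given as a unit quaternion [w, x, y, z].
In Python, from workcell import env gives the robot as it stands.
- The arm moves only by the tool carry_out, never from a script. Its argument "increments" is a list that holds one entry, the list of rows, each a list of 6 numbers: the shift along the tool's x, y, z each as a share of 50 cm, from -1 to 1, then the turn, a rotation vector about the tool's x, y, z each as a share of 2 pi rad, from -1 to 1. In form: [[[x, y, z, ax, ay, az], ...]]. A call has 1 to 5 rows; each row is the pose to reach, as a shift and turn from the pose commanded when the call began, along the tool's axes at that moment, turning the shorter way round; what a row does not reach only later rows make up. A row lasts 1/8 s, in which the tool goes at most 62.5 mm and 10.7 degrees, less where a joint would pass 70% of its speed; a pose out of reach is approached as far as the arm can. A call with a number of a shift or a turn outside -1 to 1 is refused whole. A call with a gripper value outside its range is refused whole. "jaw" is the closure, from 0 (fully open) to 1 (shut), set as the call begins (left out, the last holds). The fingers move at their own pace and stop on an object; "squeeze" is the grip in N (left out, the last holds). Time passes only in rows, so rows that repeat a pose let the fingers close. It gives the time, the measured TCP pose, the force, the opening and the grip force at its end, in the units of the state.
- env.get_state(): the state, without advancing time (a new reading comes with each control period).
- env.read_camera(name): name is "scene" or "top"; returns a dict with "frame" (384x512x3 uint8, blue, green, red), "z_map" (384x512 float32, m along the optical axis (not along the pixel's ray), 0 where there is no reading), "intrinsics" (3x3 intrinsics, pixels), "R" (3x3) and "t" (3): a world point X has camera coordinates R X + t. Camera axes: x right, y down, z forward; pixel columns grow to the right and rows downward; lengths in m; the calibration is good to about 2 mm. A picture is of the moment at which its call begins.
- env.hand_in(): hands the job in; it is judged then, once.
Trained networks look in the newest picture that a camera, given by its name, has taken for a name from the list of things; names that differ only in an ending like _2 or _b are one class to them, and where a whole thing is asked for, a point or a joint stands for the part that bears it (a point fixed in the world has none). Each returns a list of dicts, best first, with "score" (0 to 1); they miss things now and then, are a little off and sometimes report something else, mostly with a low value. They report only what shows in the picture. A call takes as long as a camera call. They do not tell look-alikes from the thing itself.
- env.find_in(camera, name): "position" ([x, y, z] in m, in world coordinates, good to about 4 mm: the middle of the surface that is visible of it).
The state is a dict: "clock": time; "joint_pos": joint angles; "qvel": joint speeds; "tau": joint torques, N m; "tcp_pos": TCP position; "orientation": TCP orientation; "wrist_force": force on the tool from outside, world axes, zero at the start; "ft_torque": the same for the moment, N m; "finger_gap": finger opening in m; "grip_force": force on a finger pad.
Only numpy, scipy, OpenCV 4.12 (cv2) and the standard library are available. Lean on these libraries where they do the work, as an engineer would, in place of code of your own. Each camera call takes 0.05 s, during which the arm holds its last target. There are 200 camera calls.

TASK

Get the steel bar offcuts ready for tacking: flip the vise's cam lever open, lay all the offcuts from the bench side by side across the bed between the jaws, centred, and adjust the wing nut so that with the lever flipped fully closed the bars are gripped and the sprung pad is pressed in about half its travel. Only when they are clamped, turn the clicking swivel anticlockwise by its upright handle until the handle stands at the index tab on the base, and let it click home there. Last, knock the lock pin on the base fully down with the mallet, never with the bare gripper, and stand the mallet back on the bench clear of the vise; leave the pot and the flange plates alone.

Things in the scene. Friction and masses are not known exactly. Their poses are not given: they have to be found in the camera images.
- vise_center (a point): Centre of the top of the vise's steel bed, on the swivel axis, 45 mm above the bench. Its frame turns with the swivel: z up, y from the cam jaw towards the stop jaw and the nut, x across the jaws. The bed measures 90 (x) by 170 (y) mm on a green disc 270 mm across whose top is 35 mm above the bench. Between the jaws the bed is open from above.
- swivel (a joint): Turn of the disc with all it carries, rad, growing anticlockwise seen from above. It clicks into rest every 10 degrees (at whole multiples of pi/18) and starts at any click from -30 to +30 degrees; the handle stands at the index tab at +90 degrees (pi/2). Range -0.62 to 2.2. Getting out of a click takes roughly 10 N at the handle.
- handle_top (a point): Top centre of the upright round index handle, 16 mm thick and 65 mm tall (35 to 100 mm above the bench), at x = -122 mm, y = 0 of the vise_center frame. It turns with the disc.
- index_tab (a point): Top of the small steel tab (14 mm wide, 26 mm high) on the fixed base that sticks out beyond the disc, 152 mm from the swivel axis. The point's axes are those of the fixed base.
- lever (a joint): Cam lever, rad: 0 = closed, standing upright; 1.6 = open, lying level outwards (to -y of vise_center). Hinge along x of vise_center at y = -90 mm, 17 mm above the bed (62 mm above the bench). It stays where it is left and takes about 6 N at its grip. Opening it draws the cam jaw back 7.5 mm per rad, 12 mm in all.
- lever_grip (a point): Centre of the black cross bar (14 mm thick, 32 mm long along x of vise_center) at the lever's end, 80 mm from the hinge. Pinched by its two ends it is free to turn as the lever swings.
- nut (a joint): Adjusting nut, rad, upright axis, growing clockwise seen from above (tightens), range 0 to 12. Stiff, it stays where it is left; about 0.12 Nm. It moves the stop jaw 5 mm per rad towards the cam jaw. The clear gap between the jaws with the lever open is 88 mm - 5 mm x nut; with it closed 76 mm - 5 mm x nut.
- nut_top (a point): Top centre of the nut's upright wing (42 mm long along this point's x, 12 mm thick along y, 30 mm tall), 104 mm above the bench, 90 mm from the swivel axis to +y of vise_center. Below the wing a round collar, 75 mm above the bench, on a housing.
- stop_face (a point): Middle of the upper edge of the stop jaw's gripping face (40 mm wide in x, 25 mm tall above the bed, face looks to -y), moved by the nut.
- pad_face (a point): Middle of the upper edge of the sprung black pad's gripping face on the cam jaw (40 mm wide, 25 mm tall, looks to +y).
- pad (a joint): How far the sprung pad is pressed back into the cam jaw, m: 0 free, 0.008 fully in; 3 N per mm. Wanted about 0.004 with the lever closed, i.e. the open gap about 8 mm wider than the bars together.
- bar_a: Steel bar offcut, 60 mm long (x), 24 by 24 mm across, about 0.15 kg; origin at the centre of its underside, z up. In the vise its length lies along x of vise_center, so bars lie side by side along y, each taking 24 mm of the gap. May be absent.
- bar_a_mid (a point): Centre of bar_a.
- bar_b: Steel bar offcut, 60 mm long (x), 24 by 24 mm across, about 0.15 kg; origin at the centre of its underside, z up. In the vise its length lies along x of vise_center, so bars lie side by side along y, each taking 24 mm of the gap. May be absent.
- bar_b_mid (a point): Centre of bar_b.
- bar_c: Steel bar offcut, 60 mm long (x), 24 by 24 mm across, about 0.15 kg; origin at the centre of its underside, z up. In the vise its length lies along x of vise_center, so bars lie side by side along y, each taking 24 mm of the gap. May be absent.
- bar_c_mid (a point): Centre of bar_c.
- lock_pin (a joint): Sprung lock pin in an ear of the fixed base, m: 0 = up, 0.012 = fully down, growing downwards. It takes about 13 N and stays where it is driven.
- pin_top (a point): Centre of the pin's flat head, 22 mm across, 40 mm above the bench when up, 28 mm when down; 165 mm from the swivel axis, 30 mm beyond the disc's rim. Its axes are those of the fixed base.
- mallet: Rubber mallet standing upright on one face of its head: head 44 mm across and 56 mm tall with a flat face at each end, round wooden handle 22 mm thick sticking out level along +x, 36 mm above the underside, to 143 mm from the head's axis. 0.4 kg. Origin at the centre of the head's underside, z up. The head can be gripped from above across y.
- pot: Stainless pot, 110 mm across and 110 mm tall, not to be disturbed. Origin under its centre.
- flanges: Stack of square flange plates, 100 by 100 by 18 mm, not to be disturbed. Origin under its centre.
There are look-alikes about, which are no part of the job. What is shaped like the bar_c but brown or orange is not meant. Leave any orange look-alike of the mallet alone.

How it is judged:
On the way, in this order (a step that is already met when the one before it is completed fails the run):
1. The cam lever is flipped open (value of joint lever above 1.35 rad), for 0.2 s.
2. With the lever open, every bar lies on the bed between the jaws, centred across, and released (value of joint lever above 1.2 rad and x of bar_a_mid in the frame of vise_center between -0.012 and 0.012 m and y of bar_a_mid in the frame of vise_center between -0.05 and 0.04 m and z of bar_a_mid in the frame of vise_center between 0.007 and 0.018 m and angle between the x axis of each of bar_a_mid, bar_b_mid, bar_c_mid and the x axis of vise_center, either way round below 0.15 rad and contact force between the fingers and bar_a below 0.5 N and x of bar_b_mid in the frame of vise_center between -0.012 and 0.012 m and y of bar_b_mid in the frame of vise_center between -0.05 and 0.04 m and z of bar_b_mid in the frame of vise_center between 0.007 and 0.018 m and contact force between the fingers and bar_b below 0.5 N and x of bar_c_mid in the frame of vise_center between -0.012 and 0.012 m and y of bar_c_mid in the frame of vise_center between -0.05 and 0.04 m and z of bar_c_mid in the frame of vise_center between 0.007 and 0.018 m and contact force between the fingers and bar_c below 0.5 N), for 0.3 s.
3. The lever is fully closed on the bars with the sprung pad about half pressed in (1.5 to 6.5 mm) (x of bar_a_mid in the frame of vise_center between -0.012 and 0.012 m and y of bar_a_mid in the frame of vise_center between -0.05 and 0.04 m and z of bar_a_mid in the frame of vise_center between 0.007 and 0.018 m and angle between the x axis of each of bar_a_mid, bar_b_mid, bar_c_mid and the x axis of vise_center, either way round below 0.15 rad and contact force between the fingers and bar_a below 0.5 N and x of bar_b_mid in the frame of vise_center between -0.012 and 0.012 m and y of bar_b_mid in the frame of vise_center between -0.05 and 0.04 m and z of bar_b_mid in the frame of vise_center between 0.007 and 0.018 m and contact force between the fingers and bar_b below 0.5 N and x of bar_c_mid in the frame of vise_center between -0.012 and 0.012 m and y of bar_c_mid in the frame of vise_center between -0.05 and 0.04 m and z of bar_c_mid in the frame of vise_center between 0.007 and 0.018 m and contact force between the fingers and bar_c below 0.5 N and value of joint lever below 0.12 rad and value of joint pad between 0.0015 and 0.0065 m), for 0.4 s.
4. The swivel is turned to the click where its handle stands at the index tab (all of step 3 and value of joint swivel between 1.48 and 1.66 rad), for 0.3 s.
5. The lock pin is driven down (9 of its 12 mm) (value of joint lock_pin above 0.009 m), for 0.2 s.
At the end, for the whole second after the job is handed in: Every bar present lies on the bed (centre within 12 mm of its middle line, within 0.15 rad), lever closed (under 0.12 rad), pad pressed in 1.5 to 6.5 mm, swivel resting at 1.48 to 1.66 rad, lock pin at least 9 mm down, mallet upright on the bench over 200 mm from the swivel axis (all of step 4 and value of joint lock_pin above 0.009 m and height (world z) of mallet between -0.005 and 0.008 m and angle between mallet's own z axis and vertical below 0.15 rad and linear speed of each of mallet, bar_a, bar_b, bar_c below 0.03 m/s and horizontal distance between mallet and vise_center above 0.2 m and velocity of joint swivel between -0.05 and 0.05 rad/s); the robot touches nothing.
It fails at once if The pot is disturbed (moved over 30 mm) (distance of pot from where it was at the start of the episode above 0.03 m).
It fails at once if The flanges is disturbed (moved over 30 mm) (distance of flanges from where it was at the start of the episode above 0.03 m).
It fails at once if The gripper fingers or the arm press on the lock pin themselves (contact force between any of the fingers, the arm and lock_pin above 2 N).
Of bar_a, bar_b, bar_c only 1 to 3 are there at a start; the rules pass over those that are not, and their reading is None.
At some moment in a run one of bar_a, bar_b, bar_c may be knocked a few centimetres aside while the robot is not near it.
It also fails if it takes over 210 s, if anything falls off the work surface, if the arm or the gripper's body presses on something with over 40 N, if the wrist force passes 120 N, or if a joint passes its speed limit or range.

## Working session

There is one attempt and no reset: what is moved stays moved. The work goes in short steps, Python scripts to look and compute and a tool call to move; the robot and the scene stay as the last step left them, time stands still between calls to the robot, and variables do not carry over. Pictures are saved under pics/ and viewed, at most 14 in all, crops included, and the job is handed in when it is done.

Besides the shell and the picture viewer there is one more tool, called after "Emit:" by a JSON object that holds its "method" and its "body". carry_out: Moves the arm, as the interface text tells. Its arguments: {"type":"object","properties":{"increments":{"type":"array","items":{"type":"array","items":{"type":"array","items":{"type":"number","minimum":-1,"maximum":1}}}},"jaw":{"type":"number"},"squeeze":{"type":"number"}},"required":["increments"]}

```bash
mkdir -p pics; ls
cat > h.py <<'E'
import numpy as np, cv2
from workcell import env
from scipy.spatial.transform import Rotation as Ro
def cam(n,save=None):
    c=env.read_camera(n)
    if save: cv2.imwrite('pics/'+save,c['frame'])
    return c
def cloud(c):
    z=c['z_map'];h,w=z.shape;u,v=np.meshgrid(np.arange(w),np.arange(h));K=c['intrinsics']
    P=np.stack([(u-K[0,2])/K[0,0]*z,(v-K[1,2])/K[1,1]*z,z],-1)
    W=(P-c['t'])@c['R']; W[z==0]=np.nan
    return W
def px(c,X):
    q=c['intrinsics']@(c['R']@np.array(X)+c['t']);return q[:2]/q[2]
def rot(): 
    s=env.get_state();q=s['orientation'];return Ro.from_quat([q[1],q[2],q[3],q[0]]).as_matrix(),np.array(s['tcp_pos'])
E
python3 - <<'E'
from h import *
a=cam('top','t0.png');
for n in ['vise_center','handle_top','index_tab','lever_grip','nut_top','stop_face','pad_face','bar_a','pin_top','mallet','pot','flanges']:
    try: print(n,[(np.round(d['position'],3).tolist(),round(d['score'],2)) for d in env.find_in('top',n)][:5])
    except Exception as e: print(n,e)
b=cam('scene','s0.png')
print(env.get_state())
E
```

```text
pics
vise_center [([0.559, -0.057, 0.035], 0.77), ([0.471, 0.363, 0.028], 0.39)]
handle_top [([0.558, -0.056, 0.034], 0.82)]
index_tab [([0.556, -0.061, 0.036], 0.72), ([0.561, -0.032, 0.062], 0.56)]
lever_grip [([0.583, -0.146, 0.1], 0.43), ([0.689, 0.361, 0.061], 0.34), ([0.562, -0.033, 0.06], 0.17)]
nut_top []
stop_face [([0.558, -0.031, 0.062], 0.62)]
pad_face [([0.574, -0.101, 0.072], 0.37)]
bar_a [([0.544, 0.43, 0.026], 0.71), ([0.466, 0.366, 0.026], 0.56), ([0.447, 0.275, 0.028], 0.46)]
pin_top [([0.448, -0.168, 0.037], 0.54)]
mallet [([0.268, -0.351, 0.042], 0.83), ([0.451, -0.39, 0.045], 0.56)]
pot [([0.687, 0.363, 0.063], 0.58)]
flanges [([0.738, -0.325, 0.02], 0.92)]
{'clock': 0.7, 'joint_pos': array([9.73393635e-01, 3.13136402e-01, 4.60910881e-02, 1.30360613e+00,
       6.08133596e-05, 1.43123470e+00]), 'qvel': array([0.00027271, 0.00192895, 0.00092587, 0.00059764, 0.00020032,
       0.00075905]), 'tau': array([ 1.50178712e-03, -4.80289185e+01,  2.98750377e+01, -1.60014774e-04,
        8.83238408e-05, -2.45286202e-06]), 'tcp_pos': array([0.25414958, 0.51582117, 0.25035575]), 'orientation': array([-2.27219192e-06,  2.26926348e-01,  9.73911919e-01,  7.85314184e-05]), 'wrist_force': array([-1.4834359 ,  0.66626885,  0.29524228]), 'ft_torque': array([-0.03190018, -0.05825783, -0.06243403]), 'grip_force': 0.0, 'finger_gap': 0.08539612673843558}
```

View pics/t0.png

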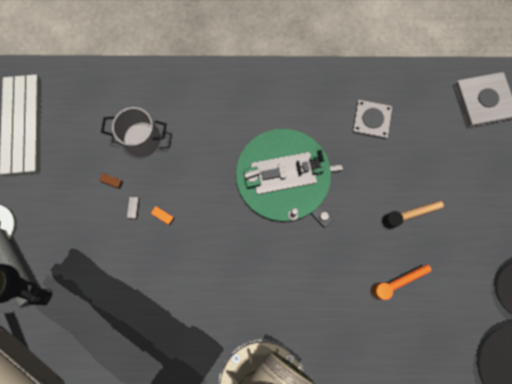

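View pics/s0.png

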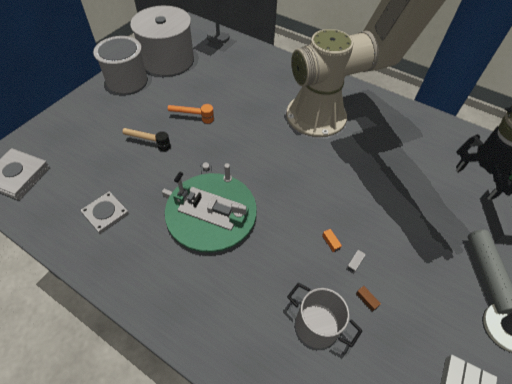

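The top view shows the vise at about (284,174): handle at (294,213), lever grip at (320,158), lock pin at (325,217), index tab at (337,169). There is one grey bar at (133,208), with brown (111,181) and orange (162,215) look-alikes. The black mallet is at (393,219) and the orange one at (384,291). The scene view also shows one grey bar, at (356,261).

Run:
```python
from h import *
a=cam('top');b=cam('scene')
np.set_printoptions(precision=4,suppress=True)
for n,c in(('top',a),('scene',b)):
    W=cloud(c);f=c['frame'].astype(int);B,G,R=f[...,0],f[...,1],f[...,2]
    hsv=cv2.cvtColor(c['frame'],cv2.COLOR_BGR2HSV)
    g=(hsv[...,0]>55)&(hsv[...,0]<90)&(hsv[...,1]>120)&(abs(W[...,2]-.035)<.006)&(np.hypot(W[...,0]-.56,W[...,1]+.06)<.2)
    p=W[g][:,:2]; hull=cv2.convexHull(p.astype(np.float32))
    (cx,cy),r=cv2.minEnclosingCircle(p.astype(np.float32)); 
    A=np.c_[2*hull[:,0],np.ones(len(hull))];s=np.linalg.lstsq(A,(hull[:,0]**2).sum(1),rcond=None)[0]
    print(n,'disc',cx,cy,r,'lsq',s[:2],np.sqrt(s[2]+s[:2]@s[:2]),'z',np.median(W[g][:,2]))
    C=np.array([cx,cy]);d=np.hypot(*(np.moveaxis(W[...,:2]-C,-1,0)))
    ang=np.degrees(np.arctan2(W[...,1]-cy,W[...,0]-cx))
    m=(d>.1)&(d<.14)&(W[...,2]>.085)&(W[...,2]<.11);
    lab=cv2.connectedComponentsWithStats(m.astype(np.uint8))
    for i in range(1,lab[0]):
        q=W[lab[1]==i]; print(' tall ring',len(q),q.mean(0),ang[lab[1]==i].mean(),d[lab[1]==i].mean())
    m=(d>.14)&(d<.19)&(W[...,2]>.015)&(W[...,2]<.05);lab=cv2.connectedComponentsWithStats(m.astype(np.uint8))
    for i in range(1,lab[0]):
        q=W[lab[1]==i]; 
        if len(q)>3: print(' outer',len(q),q.mean(0),q.max(0),ang[lab[1]==i].mean(),d[lab[1]==i].mean())
    m=(d<.17)&(W[...,2]>.092);lab=cv2.connectedComponentsWithStats(m.astype(np.uint8))
    for i in range(1,lab[0]):
        q=W[lab[1]==i]; 
        if len(q)>3: print(' high',len(q),q.mean(0),q.max(0),ang[lab[1]==i].mean(),d[lab[1]==i].mean())
    # bench objects
    m=(W[...,2]>.012)&(W[...,2]<.07)&(d>.2)&(W[...,0]>.2)&(W[...,0]<.8)&(abs(W[...,1])<.6);lab=cv2.connectedComponentsWithStats(m.astype(np.uint8))
    for i in range(1,lab[0]):
        mm=lab[1]==i;q=W[mm]
        if 15<len(q)<900:
            t=q[q[:,2]>np.percentile(q[:,2],90)-.006]
            print(' obj',len(q),q.mean(0),'zmax',q[:,2].max(),'bgr',np.median(c['frame'][mm],0),'topmean',t.mean(0),cv2.minAreaRect((t[:,:2]*1000).astype(np.float32)))
    u,v=px(c,[cx,cy,.05]).astype(int);k=c['frame'][v-60:v+60,u-75:u+75]
    cv2.imwrite(f'pics/v_{n}.png',cv2.resize(k,(750,600),interpolation=cv2.INTER_CUBIC))
```

```text
Traceback (most recent call last):
TypeError: 'NoneType' object is not subscriptable
```

```bash
cat > m.py <<'E'
from h import *
np.set_printoptions(precision=4,suppress=True)
def meas(names=('top','scene'),crop=''):
  for n in names:
    c=cam(n);W=cloud(c)
    hsv=cv2.cvtColor(c['frame'],cv2.COLOR_BGR2HSV)
    g=(hsv[...,0]>50)&(hsv[...,0]<95)&(hsv[...,1]>90)&(abs(W[...,2]-.035)<.01)&(np.hypot(W[...,0]-.56,W[...,1]+.06)<.2)
    p=W[g][:,:2].astype(np.float32); hull=cv2.convexHull(p)[:,0].astype(float)
    s=np.linalg.lstsq(np.c_[2*hull,np.ones(len(hull))],(hull**2).sum(1),rcond=None)[0]
    (cx,cy),r=cv2.minEnclosingCircle(p)
    print(n,'disc',cx,cy,r,'lsq',s[:2],np.sqrt(s[2]+s[:2]@s[:2]),'z',np.median(W[g][:,2]))
    d=np.hypot(W[...,0]-cx,W[...,1]-cy); ang=np.degrees(np.arctan2(W[...,1]-cy,W[...,0]-cx))
    def comps(m,t,lo=4,hi=900):
        N,L=cv2.connectedComponents(m.astype(np.uint8))
        for i in range(1,N):
            k=L==i;q=W[k]
            if lo<len(q)<hi:
                T=q[q[:,2]>np.percentile(q[:,2],90)-.006]
                print(t,len(q),q.mean(0),'max',q.max(0),'ang',ang[k].mean(),'d',d[k].mean(),'bgr',np.median(c['frame'][k],0),'top',T.mean(0),[np.round(x,1) for x in cv2.minAreaRect((T[:,:2]*1000).astype(np.float32))])
    comps((d>.14)&(d<.19)&(W[...,2]>.015)&(W[...,2]<.05),' outer')
    comps((d<.19)&(W[...,2]>.09),' high')
    comps((W[...,2]>.012)&(W[...,2]<.07)&(d>.2)&(W[...,0]>.2)&(W[...,0]<.8)&(abs(W[...,1])<.6),' obj',15)
    u,v=px(c,[cx,cy,.05]).astype(int);k=c['frame'][v-60:v+60,u-75:u+75]
    if crop: cv2.imwrite(f'pics/{crop}_{n}.png',cv2.resize(k,(750,600),interpolation=cv2.INTER_CUBIC))
E
python3 - <<'E'
from m import *
c=cam('top');W=cloud(c);print(W[174,330],W[200,265],c['frame'][200,265],cv2.cvtColor(c['frame'],cv2.COLOR_BGR2HSV)[200,265],c['R'],c['t'],c['intrinsics'])
meas(crop='v')
E
```

```text
[ 0.5656 -0.19    0.0285] [ 0.4878 -0.0057  0.0352] [108 144  85] [ 72 104 144] [[ 0.0081 -0.9999 -0.0061]
 [-0.9758 -0.0066 -0.2185]
 [ 0.2185  0.0077 -0.9758]] [0.0348 0.5061 1.1365] [[434.5353   0.     249.1075]
 [  0.     434.5353 191.9346]
 [  0.       0.       1.    ]]
top disc 0.564922034740448 -0.056944165378808975 0.13312363624572754 lsq [ 0.5649 -0.0563] 0.13202866276292263 z 0.034156839020465825
 outer 56 [ 0.5865 -0.2105  0.0239] max [ 0.595  -0.1948  0.0327] ang -81.990605177504 d 0.15508641482100044 bgr [173.  177.  184.5] top [ 0.5865 -0.2105  0.0247] [array([ 586.8, -210.6]), array([13.1, 30.2]), np.float64(7.6)]
 outer 201 [ 0.4444 -0.1685  0.0242] max [ 0.4727 -0.1405  0.0435] ang -137.21178755491536 d 0.16449261560906825 bgr [106. 106. 106.] top [ 0.4448 -0.1691  0.0397] [array([ 444.7, -168.9]), array([19.4, 19. ]), np.float64(41.2)]
 high 86 [ 0.5836 -0.1447  0.1386] max [ 0.6    -0.1368  0.1518] ang -77.96646489958368 d 0.09018219685176435 bgr [45.  51.  41.5] top [ 0.5844 -0.1447  0.1469] [array([ 583.9, -144.5]), array([32.2, 14. ]), np.float64(13.8)]
 high 84
[... 4905 characters left out ...]
[array([468.8, 366.1]), array([23.7, 61. ]), np.float64(86.8)]
 obj 265 [0.5496 0.4355 0.0231] max [0.5684 0.4662 0.0284] ang 92.28162964505269 d 0.4913680290730173 bgr [ 57.  88. 130.] top [0.5481 0.4358 0.0243] [array([547.2, 435.3]), array([60. , 26.3]), np.float64(72.2)]
 obj 426 [0.6383 0.3589 0.0422] max [0.6747 0.4084 0.07  ] ang 80.46174385615389 d 0.4202851173665716 bgr [68. 70. 71.] top [0.6388 0.359  0.0654] [array([648.9, 359. ]), array([101.2,  47. ]), np.float64(87.4)]
 obj 316 [0.7225 0.3585 0.0417] max [0.7326 0.4113 0.0698] ang 69.58936340278294 d 0.44160904930429407 bgr [68. 70. 71.] top [0.7227 0.3575 0.0642] [array([715.5, 356.9]), array([100.7,  33.6]), np.float64(88.7)]
```

View pics/v_top.png

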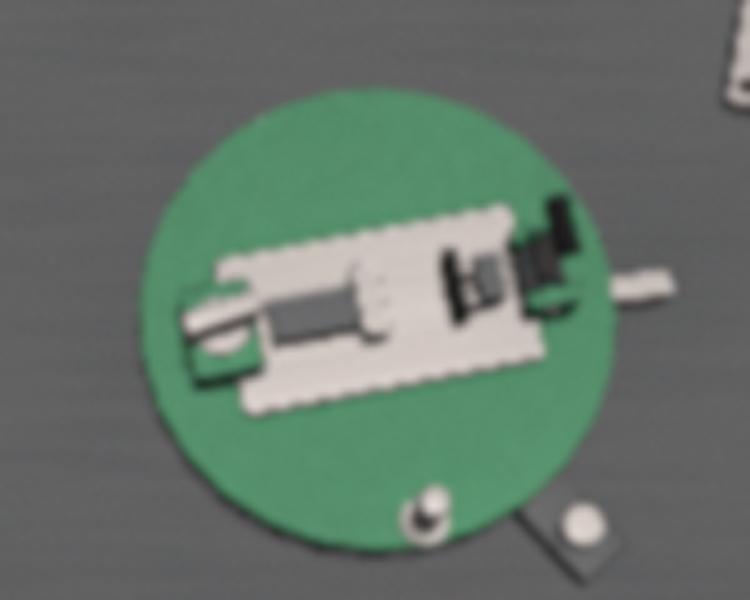

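View pics/v_scene.png

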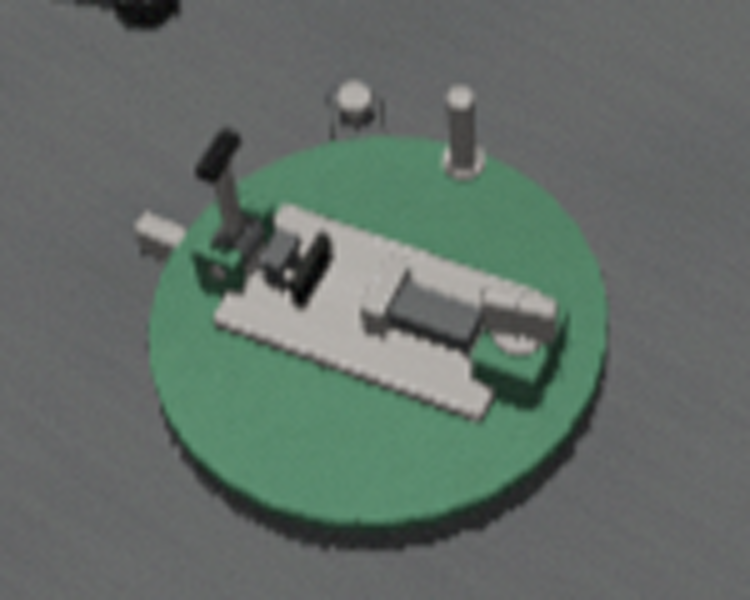

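The crops confirm the bed is turned about 11–12°. The stop jaw face is at about (385,305), the black pad at (458,285), the wing at (220,310), the pin head at (583,525) and the tab at (645,288).

Run:
```python
from m import *
C=np.array([.567,-.0564])
for n in('top','scene'):
    c=cam(n);W=cloud(c);hsv=cv2.cvtColor(c['frame'],cv2.COLOR_BGR2HSV)
    bed=(abs(W[...,2]-.045)<.0045)&(hsv[...,1]<60)&(hsv[...,2]>120)&(np.hypot(W[...,0]-C[0],W[...,1]-C[1])<.105)
    print(n,'bed',cv2.minAreaRect((W[bed][:,:2]*1000).astype(np.float32)))
    for yaw in(11.7,):
        a=np.radians(yaw);R=np.array([[np.cos(a),np.sin(a)],[-np.sin(a),np.cos(a)]])
        L=(W[...,:2]-C)@R.T
        m=(abs(L[...,0])<.018)&(W[...,2]>.05)&(abs(L[...,1])<.125)
        h=np.c_[L[m]*1000,W[m][:,2]*1000,c['frame'][m].mean(1)]
        b=np.round(h[:,1]/3).astype(int)
        print([(3*k,round(h[b==k][:,2].max()),round(np.median(h[b==k][:,3]))) for k in np.unique(b)])
        t=(abs(L[...,0])<.026)&(abs(W[...,2]-.070)<.004)&(L[...,1]>-.06)&(L[...,1]<.06)
        N,lab=cv2.connectedComponents(t.astype(np.uint8))
        for i in range(1,N):
            q=L[lab==i]*1000
            if len(q)>3: print('  comp',len(q),q.min(0),q.max(0),c['frame'][lab==i].mean())
```

```text
top bed ((566.5047607421875, -57.51966857910156), (91.67337799072266, 169.329345703125), 11.34949779510498)
[(np.int64(-105), 80, 99), (np.int64(-102), 73, 89), (np.int64(-99), 142, 84), (np.int64(-96), 148, 72), (np.int64(-93), 152, 55), (np.int64(-90), 152, 45), (np.int64(-87), 150, 49), (np.int64(-84), 147, 55), (np.int64(-81), 76, 60), (np.int64(-78), 70, 59), (np.int64(-69), 72, 145), (np.int64(-66), 73, 127), (np.int64(-63), 75, 109), (np.int64(-60), 72, 103), (np.int64(-57), 75, 98), (np.int64(-54), 71, 95), (np.int64(-51), 63, 146), (np.int64(-48), 71, 129), (np.int64(-45), 73, 108), (np.int64(-42), 74, 63), (np.int64(-39), 74, 43), (np.int64(-3), 68, 188), (np.int64(0), 73, 196), (np.int64(3), 72, 197), (np.int64(6), 74, 196), (np.int64(9), 71, 189), (np.int64(12), 76, 163), (np.int64(15), 65, 114), (np.int64(18), 66, 105), (np.int64(21), 66, 105), (np.int64(24), 66, 106), (np.int64(27), 68, 106), (np.int64(30), 67, 106), (np.int64(33), 65, 105), (np.int64(36), 65, 106), (np.int64(39), 65, 106), (np.int64(42), 64, 106), (np.int64(45), 67, 105), (np.int64(48), 63, 106), (np.i
[... 1739 characters left out ...]
p.int64(51), 66, 104), (np.int64(54), 65, 104), (np.int64(57), 65, 105), (np.int64(60), 65, 93), (np.int64(63), 65, 49), (np.int64(69), 104, 93), (np.int64(72), 105, 96), (np.int64(75), 105, 109), (np.int64(78), 105, 104), (np.int64(81), 106, 127), (np.int64(84), 105, 125), (np.int64(87), 110, 115), (np.int64(90), 103, 136), (np.int64(93), 107, 143), (np.int64(96), 107, 110), (np.int64(99), 104, 127), (np.int64(102), 108, 109), (np.int64(105), 105, 103), (np.int64(108), 105, 66), (np.int64(111), 106, 75)]
  comp 16 [-12.6871 -59.8078] [ 12.817  -53.8001] 96.0
  comp 35 [-20.2931 -46.2532] [ 18.4828 -38.189 ] 59.19047619047619
  comp 69 [-20.1307  -2.0792] [19.3547 15.9558] 156.76328502415458
```

Emit:
{"method": "carry_out", "body": {"increments": [[[0, 0, 0, 0, 0, 0]]], "jaw": 0.3}}

```text
clock: 1.18
tcp_pos: [0.2542, 0.5158, 0.2503]
orientation: [0.0, 0.227, 0.974, 0.0]
wrist_force: [0.1, 0.1, -0.6]
finger_gap: 0.0702
grip_force: 0.0
```

```bash
cat > w.py <<'E'
from h import *
V=np.array([.5667,-.0566]);YAW=11.7
def vw(x,y,z,yaw=None,V=V,Y=None):
    a=np.radians(YAW if Y is None else Y);return [V[0]+np.cos(a)*x-np.sin(a)*y,V[1]+np.sin(a)*x+np.cos(a)*y,z]
def mat(psi):
    s,c=np.sin(np.radians(psi)),np.cos(np.radians(psi));return np.array([[-s,c,0],[c,s,0],[0,0,-1.]]).T
def inc(wps):
    R,p=rot();psi=np.degrees(np.arctan2(R[1,1],R[0,1]));print('now',p.round(4),'psi',round(psi,2),'tilt',np.degrees(np.arccos(-R[2,2])).round(2))
    for x,y,z,ps in wps:
        T=mat(ps);sh=R.T@(np.array([x,y,z])-p)/.5;rv=Ro.from_matrix(R.T@T).as_rotvec()
        n=max(np.linalg.norm(sh)*.5/.0625,np.degrees(np.linalg.norm(rv))/10.7)
        print([round(v,4) for v in list(sh)+list(rv/2/np.pi)],'rows>=%.1f'%n,'->',np.round([x,y,z,ps],4).tolist());R,p=T,np.array([x,y,z])
E
python3 - <<'E'
from w import *
g=vw(0,-.09,.142);print(g)
inc([(.42,.25,.27,11.7),(.55,-.05,.27,11.7),(g[0],g[1],.21,11.7),(g[0],g[1],.142,11.7)])
E
```

```text
[np.float64(0.5849508565820861), np.float64(-0.14473005295595892), 0.142]
now [0.2542 0.5158 0.2503] psi 63.77 tilt 0.01
[np.float64(-0.5325), np.float64(-0.3303), np.float64(-0.0393), np.float64(0.0), np.float64(-0.0), np.float64(0.1446)] rows>=5.0 -> [0.42, 0.25, 0.27, 11.7]
[np.float64(-0.6403), np.float64(0.1329), np.float64(0.0), np.float64(0.0), np.float64(0.0), np.float64(0.0)] rows>=5.2 -> [0.55, -0.05, 0.27, 11.7]
[np.float64(-0.1997), np.float64(0.03), np.float64(0.12), np.float64(0.0), np.float64(0.0), np.float64(0.0)] rows>=1.9 -> [0.585, -0.1447, 0.21, 11.7]
[np.float64(0.0), np.float64(0.0), np.float64(0.136), np.float64(0.0), np.float64(0.0), np.float64(0.0)] rows>=1.1 -> [0.585, -0.1447, 0.142, 11.7]
```

Emit:
{"method": "carry_out", "body": {"increments": [[[-0.5325, -0.3303, -0.0393, 0, 0, 0.1446], [-0.5325, -0.3303, -0.0393, 0, 0, 0.1446], [-0.5325, -0.3303, -0.0393, 0, 0, 0.1446], [-0.5325, -0.3303, -0.0393, 0, 0, 0.1446], [-0.5325, -0.3303, -0.0393, 0, 0, 0.1446]]], "jaw": 0.3}}

```text
clock: 1.8
tcp_pos: [0.4201, 0.2495, 0.2703]
orientation: [0.0, 0.633, 0.774, 0.0]
wrist_force: [0.4, 0.8, -0.7]
finger_gap: 0.0599
grip_force: 0.0
```

Emit:
{"method": "carry_out", "body": {"increments": [[[-0.6403, 0.1329, 0, 0, 0, 0], [-0.6403, 0.1329, 0, 0, 0, 0], [-0.6403, 0.1329, 0, 0, 0, 0], [-0.6403, 0.1329, 0, 0, 0, 0], [-0.6403, 0.1329, 0, 0, 0, 0]]]}}

```text
clock: 2.42
tcp_pos: [0.5442, -0.0376, 0.2701]
orientation: [0.0, 0.631, 0.776, 0.0]
wrist_force: [1.7, 0.6, 0.6]
finger_gap: 0.0598
grip_force: 0.0
```

Emit:
{"method": "carry_out", "body": {"increments": [[[-0.2, 0.03, 0.12, 0, 0, 0], [-0.2, 0.03, 0.12, 0, 0, 0], [-0.2, 0.03, 0.12, 0, 0, 0], [-0.2, 0.03, 0.12, 0, 0, 0]]]}}

```text
clock: 2.92
tcp_pos: [0.5783, -0.1301, 0.2099]
orientation: [-0.0, 0.631, 0.775, 0.0]
wrist_force: [-0.3, 1.0, 0.1]
finger_gap: 0.06
grip_force: 0.0
```

Run:
```python
from w import *
g=vw(0,-.09,.142)
inc([(g[0],g[1],.143,11.7)]+[(*vw(0,-.09-.082*np.sin(f),.062+.081*np.cos(f)),11.7) for f in(.25,.5,.75,1.0,1.2,1.4,1.6,1.65)])
# relative-to-start rows for one-call
```

```text
now [ 0.5783 -0.1301  0.2099] psi 11.69 tilt 0.06
[np.float64(-0.0315), np.float64(0.0072), np.float64(0.1338), np.float64(-0.0001), np.float64(-0.0001), np.float64(-0.0)] rows>=1.1 -> [0.585, -0.1447, 0.143, 11.7]
[np.float64(-0.0406), np.float64(-0.0), np.float64(0.005), np.float64(0.0), np.float64(0.0), np.float64(0.0)] rows>=0.3 -> [0.5891, -0.1646, 0.1405, 11.7]
[np.float64(-0.0381), np.float64(0.0), np.float64(0.0148), np.float64(0.0), np.float64(0.0), np.float64(0.0)] rows>=0.3 -> [0.5929, -0.1832, 0.1331, 11.7]
[np.float64(-0.0332), np.float64(-0.0), np.float64(0.0236), np.float64(0.0), np.float64(0.0), np.float64(0.0)] rows>=0.3 -> [0.5963, -0.1995, 0.1213, 11.7]
[np.float64(-0.0262), np.float64(0.0), np.float64(0.031), np.float64(0.0), np.float64(0.0), np.float64(0.0)] rows>=0.3 -> [0.5989, -0.2123, 0.1058, 11.7]
[np.float64(-0.0149), np.float64(-0.0), np.float64(0.0288), np.float64(0.0), np.float64(0.0), np.float64(0.0)] rows>=0.3 -> [0.6004, -0.2196, 0.0914, 11.7]
[np.float64(-0.0088), np.float64(0.0), np.float64(0.0312), np.float64(0.0), np.float64(0.0), np.float64(0.0)] rows>=0.3 -> [0.6013, -0.2239, 0.0758, 11.7]
[np.float64(-0.0023), np.float64(0.0), np.float64(0.0323), np.float64(0.0), np.float64(0.0), np.float64(0.0)] rows>=0.3 -> [0.6016, -0.225, 0.0596, 11.7]
[np.float64(0.0004), np.float64(-0.0), np.float64(0.0081), np.float64(0.0), np.float64(0.0), np.float64(0.0)] rows>=0.1 -> [0.6015, -0.2248, 0.0556, 11.7]
```

Emit:
{"method": "carry_out", "body": {"increments": [[[-0.0315, 0.0072, 0.1338, 0, 0, 0], [-0.0315, 0.0072, 0.1338, 0, 0, 0], [-0.0315, 0.0072, 0.1338, 0, 0, 0]]]}}

```text
clock: 3.3
tcp_pos: [0.5852, -0.1439, 0.1442]
orientation: [-0.0, 0.631, 0.776, 0.0]
wrist_force: [0.1, -0.5, 0.3]
finger_gap: 0.0598
grip_force: 0.0
```

Emit:
{"method": "carry_out", "body": {"increments": [[[0, 0, 0, 0, 0, 0], [0, 0, 0, 0, 0, 0], [0, 0, 0, 0, 0, 0], [0, 0, 0, 0, 0, 0]]], "jaw": 0.75, "squeeze": 25}}

```text
clock: 3.8
tcp_pos: [0.5864, -0.1449, 0.1455]
orientation: [0.002, 0.631, 0.776, 0.001]
wrist_force: [-0.2, 1.0, 5.0]
finger_gap: 0.0315
grip_force: 25.1
```

Emit:
{"method": "carry_out", "body": {"increments": [[[-0.0406, 0, 0.005, 0, 0, 0], [-0.0787, 0, 0.0198, 0, 0, 0], [-0.1119, 0, 0.0434, 0, 0, 0], [-0.1381, 0, 0.0744, 0, 0, 0], [-0.153, 0, 0.1032, 0, 0, 0]]]}}

```text
clock: 4.42
tcp_pos: [0.6039, -0.2215, 0.0945]
orientation: [0.004, 0.631, 0.776, 0.001]
wrist_force: [2.6, 0.4, 6.8]
finger_gap: 0.0313
grip_force: 27.4
```

Emit:
{"method": "carry_out", "body": {"increments": [[[-0.0088, 0, 0.0312, 0, 0, 0], [-0.0111, 0, 0.0635, 0, 0, 0], [-0.0107, 0, 0.0716, 0, 0, 0], [-0.0107, 0, 0.0716, 0, 0, 0]]]}}

```text
clock: 4.92
tcp_pos: [0.6053, -0.2282, 0.0581]
orientation: [0.005, 0.632, 0.775, 0.0]
wrist_force: [4.9, -6.5, -0.0]
finger_gap: 0.0314
grip_force: 30.0
```

Emit:
{"method": "carry_out", "body": {"increments": [[[0, 0, 0, 0, 0, 0], [0, 0, 0, 0, 0, 0], [0, 0, 0, 0, 0, 0]]], "jaw": 0.0}}

```text
clock: 5.3
tcp_pos: [0.6017, -0.2248, 0.0556]
orientation: [-0.0, 0.631, 0.776, 0.0]
wrist_force: [0.4, -0.2, 0.4]
finger_gap: 0.0833
grip_force: 0.0
```

Emit:
{"method": "carry_out", "body": {"increments": [[[0, 0, -0.34, 0, 0, 0], [0, 0, -0.34, 0, 0, 0], [0, 0, -0.34, 0, 0, 0]]]}}

```text
clock: 5.68
tcp_pos: [0.6023, -0.2252, 0.2287]
orientation: [0.001, 0.631, 0.776, 0.0]
wrist_force: [-0.5, -0.3, 0.5]
finger_gap: 0.0855
grip_force: 0.0
```

Run:
```python
from w import *
from m import meas
meas(crop='o')
inc([(.58,-.0,.23,5),(.5,.25,.22,-3.5),(.4685,.366,.1,-3.5),(.4685,.366,.024,-3.5)])
```

```text
top disc 0.5652891397476196 -0.055976394563913345 0.1335298866033554 lsq [ 0.5695 -0.0484] 0.1274940740070979 z 0.03404294180832025
 high 83 [0.5454 0.0298 0.1011] max [0.5585 0.0495 0.1064] ang 102.89285941151756 d 0.08818660121682927 bgr [131. 134. 140.] top [0.5462 0.0297 0.1027] [array([546.6,  29.7]), array([12.1, 40. ]), np.float64(22.9)]
 high 11 [ 0.449  -0.0802  0.0992] max [ 0.4538 -0.0768  0.1029] ang -168.23425451623032 d 0.11884666269493062 bgr [46. 49. 50.] top [ 0.4494 -0.0804  0.0999] [array([449.3, -80.1]), array([ 4.7, 11.3]), np.float64(63.2)]
 obj 104 [ 0.7756 -0.5948  0.0257] max [ 0.7999 -0.5882  0.0395] ang -68.68563857723406 d 0.5786360305509818 bgr [67.5 69.  72. ] top [ 0.7816 -0.5951  0.0328] [array([ 775.6, -596.2]), array([49.2, 10.1]), np.float64(5.4)]
 obj 335 [0.7096 0.382  0.0425] max [0.7307 0.4098 0.0699] ang 71.66729025426733 d 0.46182370405075857 bgr [44. 45. 47.] top [0.708  0.3805 0.0648] [array([702.5, 375.5]), array([ 45.9, 100.9]), np.float64(36.7)]
 obj 38 [0.6814 0.304  0.0485] max [0.7051 0.3099 0.07  ] ang 72.13805889454534 d 0.3784142799
[... 4351 characters left out ...]
.3]), array([100.9,  34.7]), np.float64(89.8)]
now [ 0.6044 -0.2262  0.2324] psi 11.74 tilt 0.61
[np.float64(0.4529), np.float64(0.0443), np.float64(0.0022), np.float64(0.0014), np.float64(0.001), np.float64(0.0187)] rows>=3.6 -> [0.58, -0.0, 0.23, 5.0]
[np.float64(0.512), np.float64(-0.1158), np.float64(0.02), np.float64(0.0), np.float64(0.0), np.float64(0.0236)] rows>=4.2 -> [0.5, 0.25, 0.22, -3.5]
[np.float64(0.2277), np.float64(-0.077), np.float64(0.24), np.float64(0.0), np.float64(0.0), np.float64(0.0)] rows>=2.7 -> [0.4685, 0.366, 0.1, -3.5]
[np.float64(0.0), np.float64(0.0), np.float64(0.152), np.float64(0.0), np.float64(0.0), np.float64(0.0)] rows>=1.2 -> [0.4685, 0.366, 0.024, -3.5]
```

Emit:
{"method": "carry_out", "body": {"increments": [[[0.4529, 0.0443, 0.002, 0.001, 0.001, 0.0187], [0.4529, 0.0443, 0.002, 0.001, 0.001, 0.0187], [0.4529, 0.0443, 0.002, 0.001, 0.001, 0.0187], [0.4529, 0.0443, 0.002, 0.001, 0.001, 0.0187], [0.4529, 0.0443, 0.002, 0.001, 0.001, 0.0187]]]}}

```text
clock: 6.4
tcp_pos: [0.5764, 0.0042, 0.2238]
orientation: [-0.005, 0.674, 0.739, -0.001]
wrist_force: [1.0, 0.2, 0.3]
finger_gap: 0.0853
grip_force: 0.0
```

Emit:
{"method": "carry_out", "body": {"increments": [[[0.512, -0.1158, 0.02, 0, 0, 0.0236], [0.512, -0.1158, 0.02, 0, 0, 0.0236], [0.512, -0.1158, 0.02, 0, 0, 0.0236], [0.512, -0.1158, 0.02, 0, 0, 0.0236], [0.512, -0.1158, 0.02, 0, 0, 0.0236]]]}}

```text
clock: 7.02
tcp_pos: [0.4962, 0.2533, 0.2157]
orientation: [-0.005, 0.727, 0.686, -0.001]
wrist_force: [0.7, -1.1, -0.3]
finger_gap: 0.0857
grip_force: 0.0
```

Emit:
{"method": "carry_out", "body": {"increments": [[[0.2277, -0.077, 0.2, 0, 0, 0], [0.2277, -0.077, 0.2, 0, 0, 0], [0.2277, -0.077, 0.2, 0, 0, 0], [0.2277, -0.077, 0.2, 0, 0, 0]]]}}

```text
clock: 7.52
tcp_pos: [0.4643, 0.367, 0.1146]
orientation: [-0.005, 0.728, 0.685, -0.003]
wrist_force: [-1.1, -0.5, -0.8]
finger_gap: 0.0857
grip_force: 0.0
```

Run:
```python
from w import *
c=cam('scene');W=cloud(c);hsv=cv2.cvtColor(c['frame'],cv2.COLOR_BGR2HSV)
m=(abs(W[...,2]-.024)<.005)&(hsv[...,1]<40)&(hsv[...,2]>110)&(np.hypot(W[...,0]-.468,W[...,1]-.366)<.09)
print(m.sum(),cv2.minAreaRect((W[m][:,:2]*1000).astype(np.float32)))
inc([(.4685,.366,.024,-3.5)])
```

```text
2 ((495.13482666015625, 356.14825439453125), (2.918267011642456, 0.0), -154.9498748779297)
now [0.4654 0.3666 0.116 ] psi -3.52 tilt 0.55
[np.float64(-0.0013), np.float64(0.008), np.float64(0.184), np.float64(-0.0015), np.float64(-0.0005), np.float64(-0.0001)] rows>=1.5 -> [0.4685, 0.366, 0.024, -3.5]
```

Emit:
{"method": "carry_out", "body": {"increments": [[[-0.001, 0.008, 0.15, -0.0015, -0.0005, 0], [-0.001, 0.008, 0.192, -0.0015, -0.0005, 0], [-0.001, 0.008, 0.192, -0.0015, -0.0005, 0]]]}}

```text
clock: 7.95
tcp_pos: [0.4681, 0.3647, 0.0196]
orientation: [-0.0, 0.729, 0.684, -0.001]
wrist_force: [0.5, -0.2, 0.2]
finger_gap: 0.0853
grip_force: 0.0
```

Emit:
{"method": "carry_out", "body": {"increments": [[[0, 0, 0, 0, 0, 0], [0, 0, 0, 0, 0, 0], [0, 0, 0, 0, 0, 0], [0, 0, 0, 0, 0, 0]]], "jaw": 0.6, "squeeze": 40}}

```text
clock: 8.45
tcp_pos: [0.4709, 0.368, 0.0241]
orientation: [0.001, 0.729, 0.685, 0.004]
wrist_force: [0.9, -2.6, 7.1]
finger_gap: 0.0592
grip_force: 44.8
```

Emit:
{"method": "carry_out", "body": {"increments": [[[0, 0, -0.36, 0, 0, 0], [0, 0, -0.36, 0, 0, 0], [0, 0, -0.36, 0, 0, 0], [0, 0, -0.36, 0, 0, 0]]]}}

```text
clock: 8.95
tcp_pos: [0.4712, 0.3689, 0.2083]
orientation: [0.001, 0.728, 0.685, 0.007]
wrist_force: [-0.5, 0.1, -1.5]
finger_gap: 0.0593
grip_force: 44.6
```

Run:
```python
from w import *
g=vw(0,-.032,.15);print(g,env.get_state()['finger_gap'])
inc([(.53,.13,.2,5),(*g,11.7),(*g[:2],.0705,11.7)])
```

```text
[np.float64(0.5731891934514084), np.float64(-0.0879351299398965), 0.15] 0.05926541447619469
now [0.4712 0.3689 0.2083] psi -3.5 tilt 0.85
[np.float64(-0.4698), np.float64(0.1463), np.float64(0.0142), np.float64(0.002), np.float64(-0.0012), np.float64(-0.0236)] rows>=3.9 -> [0.53, 0.13, 0.2, 5.0]
[np.float64(-0.4417), np.float64(0.0481), np.float64(0.1), np.float64(0.0), np.float64(0.0), np.float64(-0.0186)] rows>=3.6 -> [0.5732, -0.0879, 0.15, 11.7]
[np.float64(0.0), np.float64(0.0), np.float64(0.159), np.float64(0.0), np.float64(0.0), np.float64(0.0)] rows>=1.3 -> [0.5732, -0.0879, 0.0705, 11.7]
```

Emit:
{"method": "carry_out", "body": {"increments": [[[-0.47, 0.146, 0.014, 0.001, 0, -0.0236], [-0.47, 0.146, 0.014, 0.001, 0, -0.0236], [-0.47, 0.146, 0.014, 0.001, 0, -0.0236], [-0.47, 0.146, 0.014, 0.001, 0, -0.0236], [-0.47, 0.146, 0.014, 0.001, 0, -0.0236]]]}}

```text
clock: 9.57
tcp_pos: [0.5273, 0.1242, 0.1933]
orientation: [-0.002, 0.678, 0.735, -0.001]
wrist_force: [0.2, 1.2, -1.9]
finger_gap: 0.0587
grip_force: 44.5
```

Emit:
{"method": "carry_out", "body": {"increments": [[[-0.442, 0.048, 0.1, 0, 0, -0.0186], [-0.442, 0.048, 0.1, 0, 0, -0.0186], [-0.442, 0.048, 0.1, 0, 0, -0.0186], [-0.442, 0.048, 0.1, 0, 0, -0.0186], [-0.442, 0.048, 0.1, 0, 0, -0.0186]]]}}

```text
clock: 10.2
tcp_pos: [0.5695, -0.0916, 0.142]
orientation: [-0.003, 0.633, 0.774, -0.001]
wrist_force: [0.8, 0.9, 0.0]
finger_gap: 0.0592
grip_force: 44.5
```

Emit:
{"method": "carry_out", "body": {"increments": [[[0, 0, 0, 0, 0, 0], [0, 0, 0, 0, 0, 0]]]}}

```text
clock: 10.45
tcp_pos: [0.5696, -0.0883, 0.1437]
orientation: [-0.002, 0.631, 0.776, -0.001]
wrist_force: [0.4, 0.0, -1.7]
finger_gap: 0.0592
grip_force: 44.5
```

Run:
```python
from w import *
cam('scene','p1.png')
c=cam('scene');u,v=px(c,[.57,-.08,.08]).astype(int);cv2.imwrite('pics/p1c.png',cv2.resize(c['frame'][v-60:v+60,u-70:u+70],None,fx=4,fy=4,interpolation=cv2.INTER_CUBIC))
g=vw(0,-.032,.15)
inc([(*g[:2],.0705,11.7)])
```

```text
now [ 0.5698 -0.0885  0.1439] psi 11.8 tilt 0.23
[np.float64(-0.0006), np.float64(0.0074), np.float64(0.1467), np.float64(-0.0005), np.float64(-0.0004), np.float64(0.0003)] rows>=1.2 -> [0.5732, -0.0879, 0.0705, 11.7]
```

View pics/p1c.png

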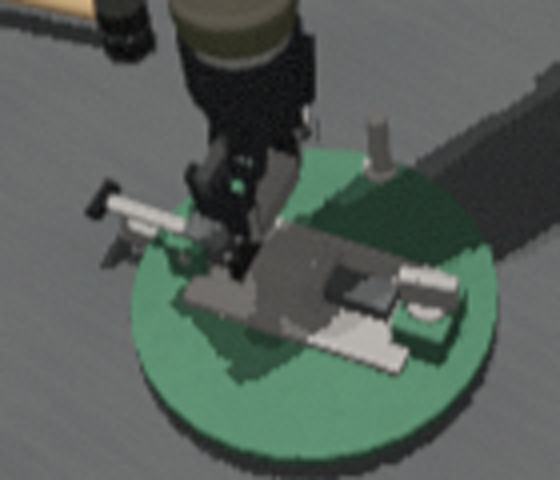

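The lever lies open at (130,205), and the gripper holds the bar over the gap at about (250,215). Lowering it now.

Emit:
{"method": "carry_out", "body": {"increments": [[[0, 0.0074, 0.1, 0, 0, 0], [0, 0.0074, 0.13, 0, 0, 0], [0, 0.0074, 0.14, 0, 0, 0], [0, 0.0074, 0.146, 0, 0, 0], [0, 0.0074, 0.146, 0, 0, 0]]]}}

```text
clock: 11.18
tcp_pos: [0.5737, -0.0893, 0.0715]
orientation: [-0.001, 0.632, 0.775, -0.0]
wrist_force: [0.2, -0.2, -0.7]
finger_gap: 0.0591
grip_force: 44.5
```

Emit:
{"method": "carry_out", "body": {"increments": [[[0, 0, 0, 0, 0, 0], [0, 0, 0, 0, 0, 0]]]}}

```text
clock: 11.42
tcp_pos: [0.5734, -0.0893, 0.0711]
orientation: [-0.002, 0.632, 0.775, -0.0]
wrist_force: [-0.1, 0.4, -1.1]
finger_gap: 0.0593
grip_force: 44.5
```

Emit:
{"method": "carry_out", "body": {"increments": [[[0, 0, 0.003, 0, 0, 0], [0, 0, 0.003, 0, 0, 0]]]}}

```text
clock: 11.68
tcp_pos: [0.5733, -0.0892, 0.0693]
orientation: [-0.002, 0.632, 0.775, -0.001]
wrist_force: [0.1, 0.9, 1.5]
finger_gap: 0.0587
grip_force: 44.8
```

Emit:
{"method": "carry_out", "body": {"increments": [[[0, 0, 0, 0, 0, 0], [0, 0, 0, 0, 0, 0], [0, 0, 0, 0, 0, 0]]], "jaw": 0.0}}

```text
clock: 12.05
tcp_pos: [0.573, -0.0891, 0.0689]
orientation: [-0.002, 0.632, 0.775, -0.001]
wrist_force: [0.9, -0.1, 0.5]
finger_gap: 0.0857
grip_force: 0.0
```

Emit:
{"method": "carry_out", "body": {"increments": [[[0, 0, -0.05, 0, 0, 0], [0, 0, -0.15, 0, 0, 0], [0, 0, -0.3, 0, 0, 0], [0, 0, -0.3, 0, 0, 0], [0, 0, -0.3, 0, 0, 0]]]}}

```text
clock: 12.68
tcp_pos: [0.5743, -0.0895, 0.2198]
orientation: [-0.001, 0.631, 0.775, -0.0]
wrist_force: [0.2, -0.0, -0.7]
finger_gap: 0.0855
grip_force: 0.0
```

```bash
cat > b.py <<'E'
from w import *
def vise(n='scene',yaw=11.7,save=None,V=V):
    c=cam(n);W=cloud(c);a=np.radians(yaw);R=np.array([[np.cos(a),np.sin(a)],[-np.sin(a),np.cos(a)]])
    L=(W[...,:2]-V)@R.T
    t=(abs(L[...,0])<.05)&(abs(W[...,2]-.070)<.004)&(L[...,1]>-.08)&(L[...,1]<.06)
    N,lab=cv2.connectedComponents(t.astype(np.uint8))
    for i in range(1,N):
        q=L[lab==i]*1000
        if len(q)>3: print(n,'comp',len(q),q.min(0).round(1),q.max(0).round(1),c['frame'][lab==i].mean().round(),[np.round(x,1) for x in cv2.minAreaRect(q.astype(np.float32))])
    t=(np.hypot(L[...,0],L[...,1]-.09)<.035)&(W[...,2]>.095)&(W[...,2]<.112)
    q=L[t]*1000
    if len(q)>5: print(n,'wing local',[np.round(x,1) for x in cv2.minAreaRect(q.astype(np.float32))])
    if save:
        u,v=px(c,[*V,.06]).astype(int);cv2.imwrite('pics/'+save,cv2.resize(c['frame'][v-60:v+60,u-70:u+70],None,fx=4,fy=4,interpolation=cv2.INTER_CUBIC))
E
python3 - <<'E'
from b import *
vise('scene',save='p2.png');vise('top')
g=vw(0,.09,.16)
inc([(*g,60),(*g,110),(*g,155),(*g,200)])
E
```

```text
scene comp 50 [-18.8 -80. ] [ 24.7 -65.3] 70.0 [array([  3.1, -72.5]), array([14.2, 43.5]), np.float64(88.8)]
scene comp 186 [-30.3 -59.8] [ 30.3 -21.8] 73.0 [array([  0.3, -39.3]), array([59.7, 38.5]), np.float64(3.7)]
scene comp 62 [-19.9  -1.1] [20.1 15.8] 77.0 [array([0.1, 7.3]), array([16.8, 40. ]), np.float64(89.6)]
scene wing local [array([-0.9, 89.5]), array([12.9, 41.4]), np.float64(5.9)]
top wing local [array([-3.4, 97.6]), array([11.5, 23.9]), np.float64(4.0)]
now [ 0.5728 -0.0891  0.2172] psi 11.68 tilt 0.41
[np.float64(0.2456), np.float64(0.0018), np.float64(0.1153), np.float64(-0.0007), np.float64(-0.001), np.float64(-0.1342)] rows>=4.5 -> [0.5484, 0.0315, 0.16, 60.0]
[np.float64(0.0), np.float64(0.0), np.float64(0.0), np.float64(0.0), np.float64(0.0), np.float64(-0.1389)] rows>=4.7 -> [0.5484, 0.0315, 0.16, 110.0]
[np.float64(0.0), np.float64(0.0), np.float64(0.0), np.float64(0.0), np.float64(0.0), np.float64(-0.125)] rows>=4.2 -> [0.5484, 0.0315, 0.16, 155.0]
[np.float64(0.0), np.float64(0.0), np.float64(0.0), np.float64(0.0), np.float64(0.0), np.float64(-0.125)] rows>=4.2 -> [0.5484, 0.0315, 0.16, 200.0]
```

View pics/p2.png

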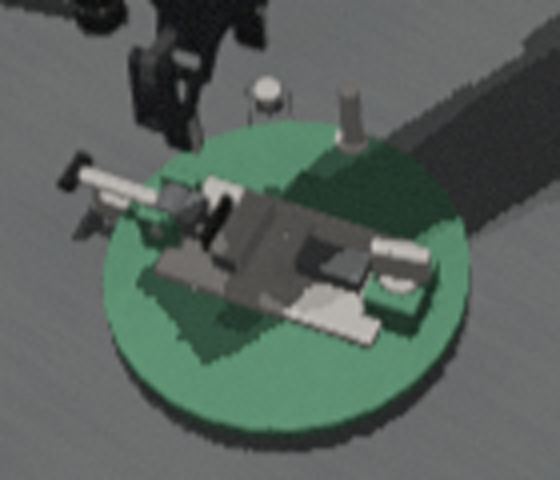

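The bar at about (255,235) lies flat between the black pad (215,222) and the stop jaw (320,265). Now the nut.

Emit:
{"method": "carry_out", "body": {"increments": [[[0.246, 0.002, 0.115, 0, 0, -0.134], [0.246, 0.002, 0.115, 0, 0, -0.134], [0.246, 0.002, 0.115, 0, 0, -0.134], [0.246, 0.002, 0.115, 0, 0, -0.134], [0.246, 0.002, 0.115, 0, 0, -0.134]]], "jaw": 0.3}}

```text
clock: 13.4
tcp_pos: [0.5477, 0.0321, 0.1591]
orientation: [-0.005, 0.257, 0.966, -0.0]
wrist_force: [0.3, -0.5, -0.3]
finger_gap: 0.0596
grip_force: 0.0
```

Emit:
{"method": "carry_out", "body": {"increments": [[[0, 0, 0, 0, 0, -0.139], [0, 0, 0, 0, 0, -0.139], [0, 0, 0, 0, 0, -0.139], [0, 0, 0, 0, 0, -0.139], [0, 0, 0, 0, 0, -0.139]]]}}

```text
clock: 14.02
tcp_pos: [0.5479, 0.0316, 0.1592]
orientation: [-0.004, -0.176, 0.984, 0.002]
wrist_force: [-0.0, -0.3, -0.5]
finger_gap: 0.0597
grip_force: 0.0
```

Emit:
{"method": "carry_out", "body": {"increments": [[[0, 0, 0, 0, 0, -0.125], [0, 0, 0, 0, 0, -0.125], [0, 0, 0, 0, 0, -0.125], [0, 0, 0, 0, 0, -0.125], [0, 0, 0, 0, 0, -0.125]]]}}

```text
clock: 14.65
tcp_pos: [0.5481, 0.0316, 0.1596]
orientation: [-0.003, -0.537, 0.844, 0.003]
wrist_force: [-0.2, -0.8, 0.7]
finger_gap: 0.0598
grip_force: 0.0
```

Emit:
{"method": "carry_out", "body": {"increments": [[[0, 0, 0, 0, 0, -0.124], [0, 0, 0, 0, 0, -0.124], [0, 0, 0, 0, 0, -0.124], [0, 0, 0, 0, 0, -0.124], [0, 0, 0, 0, 0, -0.124]]]}}

```text
clock: 15.28
tcp_pos: [0.5488, 0.0315, 0.1606]
orientation: [0.001, 0.816, -0.577, -0.003]
wrist_force: [0.3, 0.6, 0.3]
finger_gap: 0.0594
grip_force: 0.0
```

Run:
```python
from b import *
vise('scene')
inc([(*vw(0,.09,.1)[:2],.098,199.5)]);print(env.get_state()['joint_pos'].round(2))
```

```text
scene comp 44 [-16.1 -79.8] [ 14.6 -64.8] 100.0 [array([ -0.3, -72.4]), array([14.7, 30.6]), np.float64(85.5)]
scene comp 190 [-30.4 -59.1] [ 29.7 -21.8] 147.0 [array([ -0.3, -40.5]), array([60.1, 37.3]), np.float64(0.1)]
scene comp 62 [-20.   -1.6] [20.3 14.7] 165.0 [array([0.2, 6.8]), array([40.4, 15.8]), np.float64(1.4)]
scene wing local [array([-2.8, 97.9]), array([12.2, 24.6]), np.float64(15.6)]
now [0.5489 0.0315 0.1608] psi -160.54 tilt 0.35
[np.float64(0.0), np.float64(0.0002), np.float64(0.1257), np.float64(0.0008), np.float64(0.0006), np.float64(-0.0001)] rows>=1.0 -> [0.5484, 0.0315, 0.098, 199.5]
[-0.09  0.31 -0.18  1.09  0.   -2.  ]
```

Emit:
{"method": "carry_out", "body": {"increments": [[[0, 0, 0.11, 0, 0, 0], [0, 0, 0.11, 0, 0, 0], [0, 0, 0.11, 0, 0, 0]]]}}

```text
clock: 15.7
tcp_pos: [0.5495, 0.0315, 0.1075]
orientation: [0.001, 0.817, -0.577, -0.002]
wrist_force: [0.8, 0.3, 0.3]
finger_gap: 0.06
grip_force: 0.0
```

Emit:
{"method": "carry_out", "body": {"increments": [[[0, 0, 0, 0, 0, 0], [0, 0, 0, 0, 0, 0], [0, 0, 0, 0, 0, 0], [0, 0, 0, 0, 0, 0], [0, 0, 0, 0, 0, 0]]], "jaw": 1.0, "squeeze": 50}}

```text
clock: 16.32
tcp_pos: [0.5515, 0.0314, 0.108]
orientation: [-0.001, 0.817, -0.577, -0.0]
wrist_force: [4.8, -0.3, 3.1]
finger_gap: 0.0103
grip_force: 49.8
```

Emit:
{"method": "carry_out", "body": {"increments": [[[0.001, -0.004, 0, 0, 0, 0.025], [0.001, -0.004, 0, 0, 0, 0.05], [0.001, -0.004, 0, 0, 0, 0.075], [0.001, -0.004, 0, 0, 0, 0.1], [0.001, -0.004, 0, 0, 0, 0.125]]]}}

```text
clock: 16.95
tcp_pos: [0.5536, 0.0318, 0.108]
orientation: [0.001, -0.532, 0.847, 0.001]
wrist_force: [4.1, -0.2, 4.2]
finger_gap: 0.0104
grip_force: 49.9
```

Emit:
{"method": "carry_out", "body": {"increments": [[[0, 0, 0, 0, 0, 0.025], [0, 0, 0, 0, 0, 0.05], [0, 0, 0, 0, 0, 0.075], [0, 0, 0, 0, 0, 0.1], [0, 0, 0, 0, 0, 0.125]]]}}

```text
clock: 17.58
tcp_pos: [0.5535, 0.0318, 0.108]
orientation: [0.0, -0.168, 0.986, 0.001]
wrist_force: [4.5, -0.3, 3.9]
finger_gap: 0.0103
grip_force: 49.9
```

Emit:
{"method": "carry_out", "body": {"increments": [[[0, 0, 0, 0, 0, 0.025], [0, 0, 0, 0, 0, 0.05], [0, 0, 0, 0, 0, 0.075], [0, 0, 0, 0, 0, 0.1], [0, 0, 0, 0, 0, 0.125]]]}}

```text
clock: 18.2
tcp_pos: [0.5536, 0.0318, 0.108]
orientation: [0.0, 0.222, 0.975, 0.001]
wrist_force: [4.9, 0.3, 3.6]
finger_gap: 0.0105
grip_force: 49.9
```

Emit:
{"method": "carry_out", "body": {"increments": [[[0, 0, 0, 0, 0, 0.025], [0, 0, 0, 0, 0, 0.05], [0, 0, 0, 0, 0, 0.075], [0, 0, 0, 0, 0, 0.1], [0, 0, 0, 0, 0, 0.125]]]}}

```text
clock: 18.82
tcp_pos: [0.5536, 0.0318, 0.108]
orientation: [-0.0, 0.578, 0.816, 0.001]
wrist_force: [4.4, 0.3, 2.8]
finger_gap: 0.0108
grip_force: 49.8
```

Run:
```python
from b import *
vise('scene',save='n1.png')
inc([(*vw(0,.09,.1)[:2],.1,0)]);print(env.get_state()['joint_pos'].round(2))
```

```text
scene comp 43 [-26.7 -80. ] [ 12.4 -66.2] 94.0 [array([ -7.2, -73.1]), array([39. , 13.7]), np.float64(1.1)]
scene comp 257 [-34.3 -58.6] [27.8  0.1] 149.0 [array([ -2.8, -28.6]), array([58.3, 62.3]), np.float64(86.1)]
scene wing local [array([11.9, 99.5]), array([12.9, 32.4]), np.float64(62.8)]
now [0.5536 0.0318 0.108 ] psi 19.07 tilt 0.1
[np.float64(0.0028), np.float64(-0.0099), np.float64(0.0159), np.float64(0.0001), np.float64(-0.0003), np.float64(0.053)] rows>=1.8 -> [0.5484, 0.0315, 0.1, 0.0]
[-0.09  0.36 -0.25  0.96  0.    1.15]
```

View pics/n1.png

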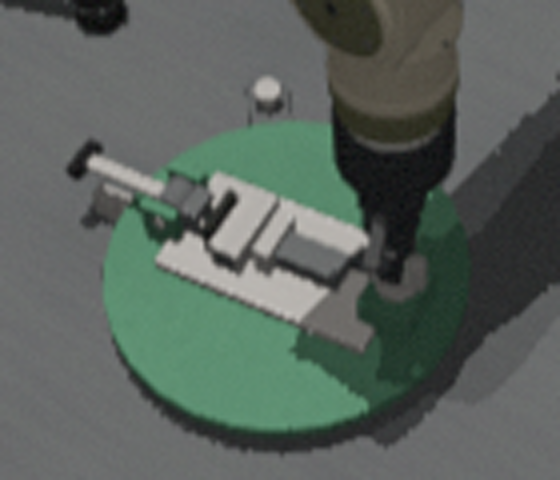

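The stop jaw has moved up next to the bar (265,235). The disc is pushed about 3° off its click by my sideways offset, so I'll remove the offset as I finish the turn.

Emit:
{"method": "carry_out", "body": {"increments": [[[0.0014, -0.005, 0, 0, 0, 0.027], [0.0028, -0.01, 0, 0, 0, 0.053], [0.0028, -0.01, 0, 0, 0, 0.053], [0.0028, -0.01, 0, 0, 0, 0.053]]]}}

```text
clock: 19.38
tcp_pos: [0.5525, 0.0316, 0.1081]
orientation: [0.002, 0.703, 0.711, 0.004]
wrist_force: [16.2, 2.4, -6.4]
finger_gap: 0.0107
grip_force: 49.2
```

Emit:
{"method": "carry_out", "body": {"increments": [[[0, 0, 0, 0, 0, 0], [0, 0, 0, 0, 0, 0], [0, 0, 0, 0, 0, 0]]], "jaw": 0.3}}

```text
clock: 19.75
tcp_pos: [0.5449, 0.0315, 0.1062]
orientation: [-0.003, 0.704, 0.711, -0.002]
wrist_force: [0.3, 0.0, -0.3]
finger_gap: 0.0599
grip_force: 0.0
```

Emit:
{"method": "carry_out", "body": {"increments": [[[0, 0, -0.2, 0, 0, 0], [0, 0, -0.25, 0, 0, 0], [0, 0.0, -0.25, 0, 0, 0]]]}}

```text
clock: 20.12
tcp_pos: [0.5491, 0.031, 0.2373]
orientation: [0.002, 0.704, 0.71, 0.002]
wrist_force: [0.0, -0.7, -0.4]
finger_gap: 0.06
grip_force: 0.0
```

Run:
```python
from b import *
vise('scene');vise('top')
from m import meas
meas(('scene','top'))
```

```text
scene comp 46 [-27.8 -79.9] [ 12.9 -65.3] 95.0 [array([ -7.4, -72.6]), array([14.5, 40.7]), np.float64(89.8)]
scene comp 259 [-35.5 -58.4] [27.1  1.9] 148.0 [array([ -2.4, -29.3]), array([57.7, 60.7]), np.float64(77.9)]
scene comp 5 [-0.7  1.7] [6.4 6.9] 109.0 [array([2.9, 4.2]), array([7. , 5.1]), np.float64(1.2)]
scene wing local [array([ 7.3, 89.3]), array([41.8, 12.4]), np.float64(76.9)]
top comp 153 [-34.1 -47.8] [ 25.8 -20.4] 157.0 [array([ -3.9, -34.2]), array([24.3, 60.7]), np.float64(84.7)]
top comp 41 [-23.9 -59.7] [ 16.  -49.3] 67.0 [array([ -4. , -54.4]), array([ 8.1, 40.3]), np.float64(86.2)]
top comp 71 [-21.1 -19.1] [19.2 -4.2] 154.0 [array([ -1. , -11.5]), array([14.1, 40.4]), np.float64(87.1)]
top comp 48 [-18.7 -79.9] [  7.4 -65.9] 86.0 [array([ -5.6, -72.8]), array([25.9, 13.9]), np.float64(1.4)]
scene disc 0.5688067674636841 -0.054894596338272095 0.1336018443107605 lsq [ 0.5696 -0.0548] 0.131729194865871 z 0.0355057792522013
 outer 107 [ 0.4473 -0.1672  0.0272] max [ 0.4683 -0.1469  0.0451] ang -137.2242526978131 d 0.16575692687366006 bgr [102. 103. 102.] top [ 0.
[... 4107 characters left out ...]
3.8]), array([ 41.8, 133.8]), np.float64(8.1)]
 obj 188 [0.4465 0.2803 0.0234] max [0.4711 0.3103 0.0302] ang 108.54110813350127 d 0.37882835104610807 bgr [ 53. 125. 210.] top [0.4468 0.2814 0.0241] [array([447.3, 281.4]), array([59.3, 23.8]), np.float64(58.6)]
 obj 665 [ 0.2658 -0.3572  0.0465] max [ 0.3154 -0.2946  0.063 ] ang -137.44886187954066 d 0.41272903738809646 bgr [ 47. 107. 203.] top [ 0.2457 -0.3184  0.0551] [array([ 265.7, -343.8]), array([ 43.2, 110.1]), np.float64(38.2)]
 obj 20 [0.226  0.598  0.0384] max [0.2309 0.5998 0.0521] ang 116.71715709464107 d 0.7575938496787049 bgr [33.5 35.  34.5] top [0.2248 0.5983 0.0489] [array([224.7, 597.9]), array([7.7, 1.8]), np.float64(9.2)]
```

```bash
sed -i 's/^V=.*/V=np.array([.5668,-.0566]);YAW=7.6/' w.py
python3 - <<'E'
from b import *
vise('scene',7.6);vise('top',7.6)
for n in('top','scene'):
    c=cam(n);W=cloud(c);m=(W[...,2]>.05)&(W[...,2]<.08)&(np.hypot(W[...,0]-.59,W[...,1]+.224)<.05)&(c['frame'].mean(-1)<75)
    q=W[m];print(n,len(q),q.mean(0).round(4),q.max(0).round(3),[np.round(x,1) for x in cv2.minAreaRect((q[:,:2]*1000).astype(np.float32))])
g=vw(0,-.17,.06);print(g)
inc([(.58,-.15,.22,7.6),(*g[:2],.15,7.6),(*g[:2],.068,7.6)])
E
```

```text
scene comp 49 [-22.  -79.8] [ 23.9 -65. ] 91.0 [array([  0.9, -72.4]), array([45.9, 14.8]), np.float64(0.5)]
scene comp 253 [-32.8 -58.4] [30.  -3.9] 149.0 [array([ -1.4, -30.9]), array([54.5, 61.8]), np.float64(86.5)]
scene wing local [array([ 0.3, 89.5]), array([41.7, 11.7]), np.float64(83.3)]
top comp 156 [-31.6 -47.2] [ 27.7 -22.6] 157.0 [array([ -2. , -34.9]), array([24.4, 59.3]), np.float64(89.8)]
top comp 48 [-16.6 -80. ] [ 20.  -66.5] 86.0 [array([  2.1, -73.6]), array([13.3, 36.4]), np.float64(84.0)]
top comp 41 [-20.2 -58.6] [ 20.8 -50.4] 68.0 [array([  0.3, -54.6]), array([ 8., 41.]), np.float64(89.5)]
top comp 72 [-20.5 -18.8] [19.7 -5. ] 154.0 [array([ -0.4, -11.9]), array([13.7, 40.2]), np.float64(89.8)]
top 55 [ 0.5879 -0.2255  0.0685] [ 0.604 -0.218  0.075] [array([ 588.5, -226.2]), array([31.9, 13.1]), np.float64(9.3)]
scene 41 [ 0.592  -0.2234  0.0689] [ 0.606 -0.218  0.076] [array([ 590.6, -223.5]), array([30.4, 12.7]), np.float64(7.2)]
[np.float64(0.5892835863437108), np.float64(-0.22510664184276208), 0.06]
now [0.5458 0.0312 0.2304] psi 0.52 tilt 0.41
[np.float64(-0.3631), np.float64(0.0651), np.float64(0.0196), np.float64(-0.0011), np.float64(-0.0004), np.float64(-0.0197)] rows>=3.0 -> [0.58, -0.15, 0.22, 7.6]
[np.float64(-0.1513), np.float64(-0.0015), np.float64(0.14), np.float64(0.0), np.float64(0.0), np.float64(0.0)] rows>=1.6 -> [0.5893, -0.2251, 0.15, 7.6]
[np.float64(0.0), np.float64(0.0), np.float64(0.164), np.float64(0.0), np.float64(0.0), np.float64(0.0)] rows>=1.3 -> [0.5893, -0.2251, 0.068, 7.6]
```

Emit:
{"method": "carry_out", "body": {"increments": [[[-0.363, 0.065, 0.02, 0, 0, -0.0197], [-0.363, 0.065, 0.02, 0, 0, -0.0197], [-0.363, 0.065, 0.02, 0, 0, -0.0197], [-0.363, 0.065, 0.02, 0, 0, -0.0197], [-0.363, 0.065, 0.02, 0, 0, -0.0197]]]}}

```text
clock: 21.15
tcp_pos: [0.5802, -0.1499, 0.2204]
orientation: [-0.003, 0.659, 0.752, -0.001]
wrist_force: [0.2, 0.9, 0.5]
finger_gap: 0.0594
grip_force: 0.0
```

Emit:
{"method": "carry_out", "body": {"increments": [[[-0.151, -0.0015, 0.14, 0, 0, 0], [-0.151, -0.0015, 0.14, 0, 0, 0], [-0.151, -0.0015, 0.14, 0, 0, 0], [-0.151, -0.0015, 0.14, 0, 0, 0]]]}}

```text
clock: 21.65
tcp_pos: [0.5898, -0.2232, 0.1518]
orientation: [-0.002, 0.658, 0.753, -0.001]
wrist_force: [0.3, 1.3, 0.8]
finger_gap: 0.0599
grip_force: 0.0
```

Emit:
{"method": "carry_out", "body": {"increments": [[[0, 0, 0, 0, 0, 0], [0, 0, 0, 0, 0, 0]]]}}

```text
clock: 21.9
tcp_pos: [0.5904, -0.224, 0.1525]
orientation: [-0.001, 0.658, 0.753, -0.001]
wrist_force: [0.8, 0.2, -0.2]
finger_gap: 0.0592
grip_force: 0.0
```

Run:
```python
from w import *
g=vw(0,-.17,.067);F=lambda f:(*vw(0,-.09-.08*np.sin(f),.062+.08*np.cos(f)+.001),7.6)
inc([(*g,7.6)])
T=mat(7.6);p0=np.array(F(1.5)[:3])
for f in(1.3,1.1,.9,.7,.5,.35,.2,.1,0,-.06): print(f,((T.T@(np.array(F(f)[:3])-p0))/.5).round(4))
```

```text
now [ 0.5904 -0.224   0.1525] psi 7.7 tilt 0.14
[np.float64(-0.0022), np.float64(-0.0021), np.float64(0.1711), np.float64(-0.0004), np.float64(-0.0002), np.float64(0.0003)] rows>=1.4 -> [0.5893, -0.2251, 0.067, 7.6]
1.3 [ 0.0054 -0.     -0.0315]
1.1 [ 0.017   0.     -0.0613]
0.9 [ 0.0343  0.     -0.0881]
0.7 [ 0.0565  0.     -0.1111]
0.5 [ 0.0829 -0.     -0.1291]
0.35 [ 0.1047 -0.     -0.139 ]
0.2 [ 0.1278  0.     -0.1455]
0.1 [ 0.1436  0.     -0.1479]
0 [ 0.1596  0.     -0.1487]
-0.06 [ 0.1692  0.     -0.1484]
```

Emit:
{"method": "carry_out", "body": {"increments": [[[-0.002, -0.002, 0.12, 0, 0, 0], [-0.002, -0.002, 0.17, 0, 0, 0], [-0.002, -0.002, 0.17, 0, 0, 0]]]}}

```text
clock: 22.28
tcp_pos: [0.587, -0.2246, 0.0644]
orientation: [-0.004, 0.658, 0.753, -0.001]
wrist_force: [0.6, -0.2, 0.3]
finger_gap: 0.0595
grip_force: 0.0
```

Emit:
{"method": "carry_out", "body": {"increments": [[[0, 0, 0, 0, 0, 0], [0, 0, 0, 0, 0, 0], [0, 0, 0, 0, 0, 0], [0, 0, 0, 0, 0, 0]]], "jaw": 0.75, "squeeze": 25}}

```text
clock: 22.78
tcp_pos: [0.5896, -0.2265, 0.0677]
orientation: [-0.001, 0.659, 0.752, -0.0]
wrist_force: [0.2, -0.5, 3.6]
finger_gap: 0.031
grip_force: 28.5
```

Emit:
{"method": "carry_out", "body": {"increments": [[[0.0054, 0, -0.0315, 0, 0, 0], [0.017, 0, -0.0613, 0, 0, 0], [0.0343, 0, -0.0881, 0, 0, 0], [0.0565, 0, -0.1111, 0, 0, 0], [0.0829, 0, -0.1291, 0, 0, 0]]]}}

```text
clock: 23.4
tcp_pos: [0.5843, -0.1875, 0.1317]
orientation: [0.001, 0.659, 0.752, -0.002]
wrist_force: [1.6, -8.2, -1.2]
finger_gap: 0.0315
grip_force: 24.9
```

Emit:
{"method": "carry_out", "body": {"increments": [[[0.0218, 0, -0.0099, 0, 0, 0], [0.0449, 0, -0.0164, 0, 0, 0], [0.0607, 0, -0.0188, 0, 0, 0], [0.0767, 0, -0.0196, 0, 0, 0], [0.0863, 0, -0.0193, 0, 0, 0]]]}}

```text
clock: 24.02
tcp_pos: [0.579, -0.1451, 0.1437]
orientation: [0.002, 0.659, 0.752, -0.002]
wrist_force: [-3.2, -7.3, 12.8]
finger_gap: 0.0311
grip_force: 23.8
```

Emit:
{"method": "carry_out", "body": {"increments": [[[0.006, 0, 0, 0, 0, 0], [0.006, 0, 0, 0, 0, 0], [0.006, 0, 0, 0, 0, 0]]]}}

```text
clock: 24.4
tcp_pos: [0.5785, -0.1416, 0.1436]
orientation: [0.001, 0.659, 0.752, -0.002]
wrist_force: [-3.4, -5.1, 12.6]
finger_gap: 0.0309
grip_force: 23.8
```

Emit:
{"method": "carry_out", "body": {"increments": [[[0, 0, 0, 0, 0, 0], [0, 0, 0, 0, 0, 0], [0, 0, 0, 0, 0, 0]]], "jaw": 0.1}}

```text
clock: 24.78
tcp_pos: [0.5769, -0.1387, 0.14]
orientation: [-0.003, 0.659, 0.753, -0.001]
wrist_force: [0.2, 0.0, -0.0]
finger_gap: 0.0769
grip_force: 0.0
```

Emit:
{"method": "carry_out", "body": {"increments": [[[0, 0, -0.25, 0, 0, 0], [0, 0, -0.25, 0, 0, 0], [0, 0, -0.25, 0, 0, 0], [0, 0, -0.25, 0, 0, 0]]]}}

```text
clock: 25.28
tcp_pos: [0.5777, -0.1391, 0.2652]
orientation: [-0.002, 0.659, 0.753, -0.001]
wrist_force: [-1.0, 0.1, -0.9]
finger_gap: 0.0771
grip_force: 0.0
```

Run:
```python
from b import *
vise('scene',7.6,'c1.png');vise('top',7.6)
c=cam('top');W=cloud(c)
m=(W[...,2]>.085)&(W[...,2]<.16)&(np.hypot(W[...,0]-V[0],W[...,1]-V[1])<.14)
N,L=cv2.connectedComponents(m.astype(np.uint8))
for i in range(1,N):
    q=W[L==i]
    if len(q)>5: T=q[q[:,2]>np.percentile(q[:,2],90)-.006];print(len(q),T.mean(0).round(4))
R,p=rot();print(p,env.get_state()['finger_gap'])
```

```text
scene comp 13 [-19.6 -79.9] [ 23.  -77.5] 41.0 [array([  1.7, -78.7]), array([ 2.1, 42.6]), np.float64(89.4)]
scene comp 278 [-33.1 -69.2] [29.3 -3.4] 72.0 [array([ -2.2, -36.2]), array([65.5, 62.5]), np.float64(88.1)]
scene comp 5 [-10.1   4.9] [-1.4 13.1] 95.0 [array([-5.9, 10.1]), array([8.7, 6.5]), np.float64(69.9)]
scene wing local [array([ 0.3, 89.7]), array([41.8, 13. ]), np.float64(80.3)]
top wing local [array([-1.6, 89.9]), array([40. , 10.1]), np.float64(81.6)]
83 [0.554  0.0316 0.1028]
[ 0.57685958 -0.13891729  0.26351212] 0.07695610348183157
```

View pics/c1.png

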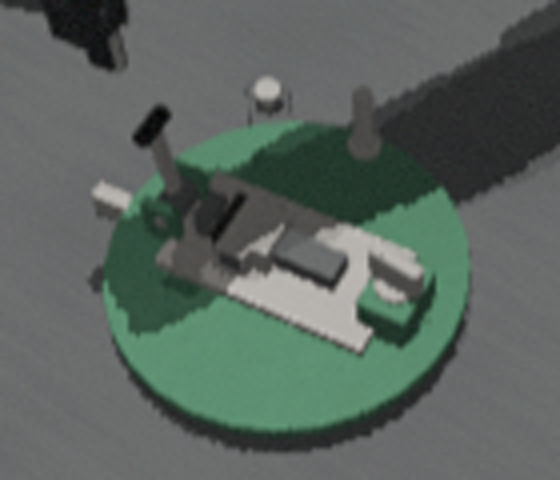

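The vise is clamped: lever upright at (150,125), bar gripped between the pad (230,220) and the stop jaw, handle at (362,115). Next the swivel.

Run:
```python
from w import *
H=lambda a:(V[0]+.122*np.cos(np.radians(180+a)),V[1]+.122*np.sin(np.radians(180+a)))
h=H(7.6);print(h)
inc([(.51,-.1,.25,52),(*h,.19,97.6),(*h,.088,97.6)])
T=mat(97.6);
a0=7.6
for k in range(3):
    T=mat(90+a0);print('call')
    for i in range(1,6):
        a=a0+6*i;d=np.array(H(a))-np.array(H(a0));print((T.T@np.array([*d,0])/.5).round(4)[:2],round(-6*i/360,4))
    a0+=30
```

```text
(np.float64(0.44587170408931187), np.float64(-0.07273527961136894))
now [ 0.5769 -0.1389  0.2635] psi 7.62 tilt 0.47
[np.float64(0.0948), np.float64(-0.122), np.float64(0.0283), np.float64(-0.0008), np.float64(-0.001), np.float64(-0.1233)] rows>=4.1 -> [0.51, -0.1, 0.25, 52.0]
[np.float64(0.1346), np.float64(-0.036), np.float64(0.12), np.float64(0.0), np.float64(0.0), np.float64(-0.1267)] rows>=4.3 -> [0.4459, -0.0727, 0.19, 97.6]
[np.float64(0.0), np.float64(0.0), np.float64(0.204), np.float64(0.0), np.float64(0.0), np.float64(0.0)] rows>=1.6 -> [0.4459, -0.0727, 0.088, 97.6]
call
[-0.0013 -0.0255] -0.0167
[-0.0053 -0.0507] -0.0333
[-0.0119 -0.0754] -0.05
[-0.0211 -0.0992] -0.0667
[-0.0327 -0.122 ] -0.0833
call
[-0.0013 -0.0255] -0.0167
[-0.0053 -0.0507] -0.0333
[-0.0119 -0.0754] -0.05
[-0.0211 -0.0992] -0.0667
[-0.0327 -0.122 ] -0.0833
call
[-0.0013 -0.0255] -0.0167
[-0.0053 -0.0507] -0.0333
[-0.0119 -0.0754] -0.05
[-0.0211 -0.0992] -0.0667
[-0.0327 -0.122 ] -0.0833
```

Emit:
{"method": "carry_out", "body": {"increments": [[[0.095, -0.122, 0.028, 0, 0, -0.1233], [0.095, -0.122, 0.028, 0, 0, -0.1233], [0.095, -0.122, 0.028, 0, 0, -0.1233], [0.095, -0.122, 0.028, 0, 0, -0.1233], [0.095, -0.122, 0.028, 0, 0, -0.1233]]]}}

```text
clock: 26.05
tcp_pos: [0.5102, -0.1, 0.2506]
orientation: [-0.003, 0.326, 0.945, 0.0]
wrist_force: [0.6, -0.5, -0.1]
finger_gap: 0.0772
grip_force: 0.0
```

Emit:
{"method": "carry_out", "body": {"increments": [[[0.1346, -0.036, 0.12, 0, 0, -0.1267], [0.1346, -0.036, 0.12, 0, 0, -0.1267], [0.1346, -0.036, 0.12, 0, 0, -0.1267], [0.1346, -0.036, 0.12, 0, 0, -0.1267], [0.1346, -0.036, 0.12, 0, 0, -0.1267]]]}}

```text
clock: 26.68
tcp_pos: [0.446, -0.0728, 0.1915]
orientation: [-0.003, -0.066, 0.998, 0.001]
wrist_force: [0.4, -0.2, 0.3]
finger_gap: 0.0769
grip_force: 0.0
```

Emit:
{"method": "carry_out", "body": {"increments": [[[0, 0, 0, 0, 0, 0], [0, 0, 0, 0, 0, 0]]]}}

```text
clock: 26.92
tcp_pos: [0.4464, -0.0729, 0.1919]
orientation: [-0.002, -0.065, 0.998, 0.001]
wrist_force: [-1.0, -0.2, 0.5]
finger_gap: 0.0769
grip_force: 0.0
```

Run:
```python
from w import *
inc([(.4459,-.0727,.09,97.6)]);print(env.get_state()['joint_pos'].round(2))
```

```text
now [ 0.4464 -0.0729  0.1919] psi 97.49 tilt 0.3
[np.float64(-0.0001), np.float64(-0.0), np.float64(0.2037), np.float64(0.0004), np.float64(-0.0007), np.float64(-0.0003)] rows>=1.6 -> [0.4459, -0.0727, 0.09, 97.6]
[-0.34  0.11 -0.36  1.11  0.   -0.47]
```

Emit:
{"method": "carry_out", "body": {"increments": [[[0, 0, 0.1, 0, 0, 0], [0, 0, 0.2, 0, 0, 0], [0, 0, 0.2, 0, 0, 0], [0, 0, 0.2, 0, 0, 0]]]}}

```text
clock: 27.42
tcp_pos: [0.4469, -0.0731, 0.0935]
orientation: [-0.002, -0.066, 0.998, 0.001]
wrist_force: [1.1, 0.3, 0.0]
finger_gap: 0.077
grip_force: 0.0
```

Emit:
{"method": "carry_out", "body": {"increments": [[[0, 0, 0, 0, 0, 0], [0, 0, 0, 0, 0, 0], [0, 0, 0, 0, 0, 0], [0, 0, 0, 0, 0, 0], [0, 0, 0, 0, 0, 0]]], "jaw": 1.0, "squeeze": 35}}

```text
clock: 28.05
tcp_pos: [0.4466, -0.0733, 0.093]
orientation: [-0.002, -0.066, 0.998, 0.0]
wrist_force: [-0.6, -1.3, 5.7]
finger_gap: 0.0148
grip_force: 34.1
```

Emit:
{"method": "carry_out", "body": {"increments": [[[-0.0013, -0.0255, 0, 0, 0, -0.0167], [-0.0053, -0.0507, 0, 0, 0, -0.0333], [-0.0119, -0.0754, 0, 0, 0, -0.05], [-0.0211, -0.0992, 0, 0, 0, -0.0667], [-0.0327, -0.122, 0, 0, 0, -0.0833]]]}}

```text
clock: 28.68
tcp_pos: [0.4671, -0.1254, 0.0927]
orientation: [-0.002, -0.325, 0.946, 0.008]
wrist_force: [-2.1, 5.7, 9.6]
finger_gap: 0.0152
grip_force: 35.7
```

Emit:
{"method": "carry_out", "body": {"increments": [[[-0.0013, -0.0255, 0, 0, 0, -0.0167], [-0.0053, -0.0507, 0, 0, 0, -0.0333], [-0.0119, -0.0754, 0, 0, 0, -0.05], [-0.0211, -0.0992, 0, 0, 0, -0.0667], [-0.0327, -0.122, 0, 0, 0, -0.0833]]]}}

```text
clock: 29.3
tcp_pos: [0.5129, -0.1646, 0.0924]
orientation: [-0.005, -0.558, 0.83, 0.009]
wrist_force: [-8.9, 5.8, 14.8]
finger_gap: 0.0146
grip_force: 37.1
```

Emit:
{"method": "carry_out", "body": {"increments": [[[-0.0013, -0.0255, 0, 0, 0, -0.0167], [-0.0053, -0.0507, 0, 0, 0, -0.0333], [-0.0119, -0.0754, 0, 0, 0, -0.05], [-0.0211, -0.0992, 0, 0, 0, -0.0667], [-0.0327, -0.122, 0, 0, 0, -0.0833]]]}}

```text
clock: 29.92
tcp_pos: [0.5763, -0.1772, 0.0924]
orientation: [0.005, 0.753, -0.658, -0.007]
wrist_force: [-5.9, 1.6, 10.3]
finger_gap: 0.0149
grip_force: 36.4
```

Emit:
{"method": "carry_out", "body": {"increments": [[[0, 0, 0, 0, 0, 0], [0, 0, 0, 0, 0, 0]]]}}

```text
clock: 30.18
tcp_pos: [0.5828, -0.1762, 0.0924]
orientation: [0.0, 0.753, -0.658, -0.003]
wrist_force: [-3.2, 3.7, 8.3]
finger_gap: 0.0144
grip_force: 36.9
```

Run:
```python
from w import *
R,p=rot();d=p[:2]-V;print(p,np.degrees(np.arctan2(d[1],d[0])),np.hypot(*d),env.get_state()['wrist_force'],env.get_state()['finger_gap'])
for n in ('top','scene'):
    c=cam(n);W=cloud(c);d=W[...,:2]-V;r=np.hypot(d[...,0],d[...,1])
    m=(r>.138)&(r<.175)&(W[...,2]>.012)&(W[...,2]<.032)&(abs(np.degrees(np.arctan2(d[...,1],d[...,0]))+82)<12)
    q=W[m];print(n,len(q),q.mean(0),np.degrees(np.arctan2(q[:,1].mean()-V[1],q[:,0].mean()-V[0])))
    if n=='top':
      w=(abs(W[...,2]-.1035)<.004)&(r>.06)&(r<.125);print('wing?',w.sum(),W[w].mean(0))
      u,v=px(c,[*V,.05]).astype(int);cv2.imwrite('pics/sw.png',cv2.resize(c['frame'][v-60:v+60,u-70:u+70],None,fx=4,fy=4,interpolation=cv2.INTER_CUBIC))
```

```text
[ 0.58281475 -0.17623337  0.09241121] -82.37541456744192 0.12070052441741393 [-3.18847345  3.68125737  8.32335974] 0.014444262249478307
top 0 [nan nan nan] nan
wing? 5 [ 0.6564228  -0.04490525  0.10287328]
scene 52 [ 0.5893381  -0.21030759  0.02409063] -81.65817980616802<stdin>:6: RuntimeWarning: Mean of empty slice.
  ret = um.true_divide(
  ret = ret.dtype.type(ret / rcount)
```

View pics/sw.png

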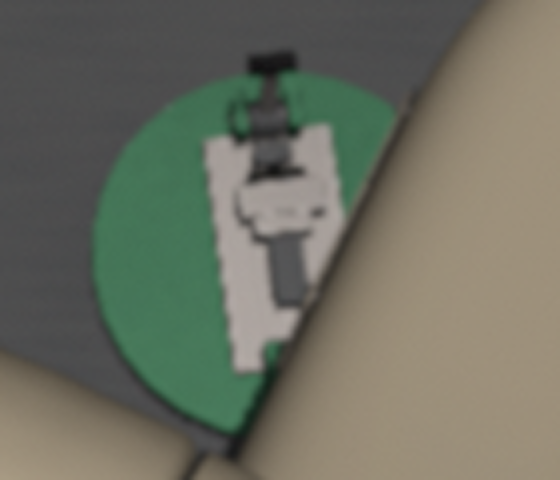

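The vise is turned about 90°, with the lever now at the far side at (270,65). I'll release the handle and measure the rest angle and the mallet.

Emit:
{"method": "carry_out", "body": {"increments": [[[0, 0, 0, 0, 0, 0], [0, 0, 0, 0, 0, 0], [0, 0, 0, 0, 0, 0]]], "jaw": 0.2}}

```text
clock: 30.65
tcp_pos: [0.5831, -0.1776, 0.0911]
orientation: [0.001, 0.752, -0.659, -0.002]
wrist_force: [0.2, 0.1, 0.4]
finger_gap: 0.0676
grip_force: 0.0
```

Emit:
{"method": "carry_out", "body": {"increments": [[[0, 0, -0.12, 0, 0, 0], [0, 0, -0.24, 0, 0, 0], [0, 0, -0.24, 0, 0, 0], [0, 0, -0.24, 0, 0, 0]]]}}

```text
clock: 31.15
tcp_pos: [0.5837, -0.1778, 0.2112]
orientation: [0.001, 0.752, -0.659, -0.002]
wrist_force: [-0.1, -0.0, -0.8]
finger_gap: 0.068
grip_force: 0.0
```

Emit:
{"method": "carry_out", "body": {"increments": [[[0.3, 0.1, 0, 0, 0, 0], [0.3, 0.1, 0, 0, 0, 0], [0.3, 0.1, 0, 0, 0, 0], [0.3, 0.1, 0, 0, 0, 0]]]}}

```text
clock: 31.65
tcp_pos: [0.5522, -0.3351, 0.2084]
orientation: [0.001, 0.751, -0.66, -0.004]
wrist_force: [0.8, 0.3, -0.7]
finger_gap: 0.0685
grip_force: 0.0
```

```bash
cat > q.py <<'E'
from w import *
def ang(x,y): return np.degrees(np.arctan2(y-V[1],x-V[0])).round(2)
def look(save=None):
  for n in ('top','scene'):
    c=cam(n);W=cloud(c);d=W[...,:2]-V;r=np.hypot(d[...,0],d[...,1])
    m=(W[...,2]>.093)&(W[...,2]<.165)&(r<.14);N,L=cv2.connectedComponents(m.astype(np.uint8))
    for i in range(1,N):
        q=W[L==i]
        if len(q)>5: T=q[q[:,2]>np.percentile(q[:,2],90)-.006];t=T.mean(0);print(n,'high',len(q),t.round(4),ang(t[0],t[1]),np.hypot(*(t[:2]-V)).round(4),[np.round(x,1) for x in cv2.minAreaRect((T[:,:2]*1000).astype(np.float32))])
    m=(r>.15)&(r<.185)&(W[...,2]>.02)&(W[...,2]<.046)&(np.hypot(W[...,0]-.4455,W[...,1]+.1685)<.014)
    q=W[m]
    if len(q): print(n,'pin z',np.percentile(q[:,2],90).round(4),q.mean(0).round(4))
    m=(W[...,2]>.012)&(W[...,2]<.075)&(np.hypot(W[...,0]-.455,W[...,1]+.41)<.12)
    q=W[m];f=c['frame'][m].astype(int);hd=q[(q[:,2]>.05)];hl=q[(f[:,2]-f[:,0]>40)]
    if len(hd)>20 and len(hl)>20:
        mu=hl.mean(0);u=np.linalg.svd(hl[:,:2]-mu[:2])[2][0];hm=np.median(hd,0);u*=np.sign(u@(mu-hm)[:2]);dark=hd[f[q[:,2]>.05].max(1)<80]
        print(n,'head',hd.mean(0).round(4),dark.mean(0).round(4),cv2.minEnclosingCircle((dark[:,:2]*1000).astype(np.float32)),'handle dir',np.degrees(np.arctan2(u[1],u[0])).round(1),'mu',mu.round(4),'zmax',hd[:,2].max())
    if save: cv2.imwrite(f'pics/{save}_{n}.png',c['frame'])
E
python3 - <<'E'
from q import *
look('m1');R,p=rot();print(p)
E
```

```text
top high 100 [ 0.6638 -0.0445  0.146 ] 7.11 0.0978 [array([663.7, -44.5]), array([14.6, 31.4]), np.float64(8.4)]
top high 26 [ 0.5827 -0.1779  0.0985] -82.53 0.1224 [array([ 582.9, -177.4]), array([13.6, 13. ]), np.float64(84.4)]
top high 8 [ 0.494  -0.0717  0.1036] -168.28 0.0743 [array([493.1, -71.1]), array([6.1, 8.2]), np.float64(4.4)]
top pin z 0.0421 [ 0.4457 -0.1683  0.037 ]
scene high 69 [ 0.4788 -0.0679  0.1041] -172.68 0.0887 [array([478.6, -68.4]), array([12.8, 41.5]), np.float64(89.7)]
scene high 25 [ 0.5838 -0.1762  0.1011] -81.91 0.1208 [array([ 583.4, -177.1]), array([17.1, 12.1]), np.float64(38.5)]
scene high 98 [ 0.6659 -0.043   0.1477] 7.82 0.1 [array([664.7, -43. ]), array([14.1, 32.1]), np.float64(9.1)]
scene pin z 0.042 [ 0.4468 -0.1676  0.0324]
scene head [ 0.4399 -0.3585  0.056 ] [ 0.4403 -0.3544  0.0561] ((439.00830078125, -356.118896484375), 21.328235626220703) handle dir -73.1 mu [ 0.4652 -0.4292  0.0441] zmax 0.06016304726647135
[ 0.55300693 -0.3324858   0.20922591]
```

Run:
```python
from w import *
c=cam('scene')
V=np.array([.568,-.0566])
def blob(f,x0,y0,x1,y1):
    g=cv2.imread(f).max(-1)[y0:y1,x0:x1];m=g<48;N,L,s,ce=cv2.connectedComponentsWithStats(m.astype(np.uint8));i=1+np.argmax(s[1:,4]);return ce[i]+[x0,y0],s[i,4]
def pred(yaw,f): return px(c,vw(0,-.09-.08*np.sin(f),.062+.08*np.cos(f),V=V,Y=yaw))
o=px(c,[.56903,-.05541,.05]).astype(int)-[75,60];b,n=blob('pics/v_scene.png',170,100,270,195);print('init',(b+.5)/5-.5+o,n,pred(11.7,0),pred(11.7,.1))
o=px(c,[.5668,-.0566,.06]).astype(int)-[70,60];b,n=blob('pics/c1.png',115,90,190,160);print('c1',(b+.5)/4-.5+o,n,pred(7.6,0),pred(7.6,.1))
u,v=px(c,[.665,-.043,.14]).astype(int);cv2.imwrite('pics/lv.png',cv2.resize(c['frame'][v-40:v+60,u-70:u+40],None,fx=5,fy=5,interpolation=cv2.INTER_CUBIC))
b,n=blob('pics/lv.png',260,130,450,290);print('now',(b+.5)/5-.5+[u-70,v-40],n,b,pred(97.6,0),pred(97.6,.1))
```

```text
init [178.17934186 177.06727605] 1094 [177.9886416  177.11716547] [175.44198775 176.32536076]
c1 [176.52819293 174.25203804] 736 [179.17917277 175.44583565] [176.74457424 174.51273467]
now [188.55500911 215.19435337] 1098 [354.77504554 202.97176685] [190.05749229 212.40608517] [188.44136085 214.84294221]
```

View pics/lv.png

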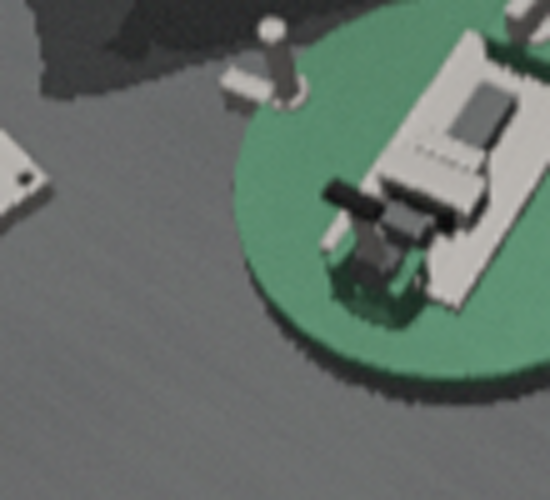

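The lever at (355,203) appears to lean out by about 0.1 rad, close to the 0.12 limit. To be safe I'll turn the swivel back two clicks, press the lever fully shut, and then turn again.

```bash
sed -i 's/^V=.*/V=np.array([.5675,-.0566]);YAW=7.6/' w.py
python3 - <<'E'
from w import *
H=lambda a:(V[0]+.122*np.cos(np.radians(180+a)),V[1]+.122*np.sin(np.radians(180+a)))
h=H(97.6)
inc([(*h,.2,187.6),(*h,.092,187.6)])
T=mat(187.6)
for a in(92.6,87.6,82.6,77.6): print((T.T@np.array([*(np.array(H(a))-h),0])/.5).round(4)[:2],(97.6-a)/360)
E
```

```text
now [ 0.5534 -0.3319  0.2098] psi -172.41 tilt 0.42
[np.float64(-0.2981), np.float64(-0.1008), np.float64(0.0204), np.float64(0.0009), np.float64(0.0007), np.float64(-0.0)] rows>=2.5 -> [0.5836, -0.1775, 0.2, 187.6]
[np.float64(0.0), np.float64(0.0), np.float64(0.216), np.float64(0.0), np.float64(0.0), np.float64(0.0)] rows>=1.7 -> [0.5836, -0.1775, 0.092, 187.6]
[-0.0009  0.0213] 0.013888888888888888
[-0.0037  0.0424] 0.027777777777777776
[-0.0083  0.0632] 0.041666666666666664
[-0.0147  0.0835] 0.05555555555555555
```

Emit:
{"method": "carry_out", "body": {"increments": [[[-0.298, -0.101, 0.02, 0, 0, 0], [-0.298, -0.101, 0.02, 0, 0, 0], [-0.298, -0.101, 0.02, 0, 0, 0], [-0.298, -0.101, 0.02, 0, 0, 0]]]}}

```text
clock: 32.3
tcp_pos: [0.5844, -0.1742, 0.2012]
orientation: [0.001, 0.754, -0.656, -0.003]
wrist_force: [0.3, -0.9, 0.1]
finger_gap: 0.0682
grip_force: 0.0
```

Emit:
{"method": "carry_out", "body": {"increments": [[[0, 0, 0.1, 0, 0, 0], [0, 0, 0.216, 0, 0, 0], [0, 0, 0.216, 0, 0, 0], [0, 0, 0.216, 0, 0, 0]]]}}

```text
clock: 32.8
tcp_pos: [0.5847, -0.179, 0.0952]
orientation: [0.001, 0.752, -0.659, -0.001]
wrist_force: [0.7, 0.4, 0.3]
finger_gap: 0.0685
grip_force: 0.0
```

Emit:
{"method": "carry_out", "body": {"increments": [[[0, 0, 0, 0, 0, 0], [0, 0, 0, 0, 0, 0], [0, 0, 0, 0, 0, 0], [0, 0, 0, 0, 0, 0]]], "jaw": 1.0}}

```text
clock: 33.3
tcp_pos: [0.5835, -0.1791, 0.0949]
orientation: [0.001, 0.752, -0.659, -0.002]
wrist_force: [-3.6, -1.0, 6.0]
finger_gap: 0.0149
grip_force: 34.2
```

Emit:
{"method": "carry_out", "body": {"increments": [[[-0.0009, 0.0213, 0, 0, 0, 0.0139], [-0.0037, 0.0424, 0, 0, 0, 0.0278], [-0.0083, 0.0632, 0, 0, 0, 0.0417], [-0.0147, 0.0835, 0, 0, 0, 0.0556], [-0.0147, 0.0835, 0, 0, 0, 0.0556]]]}}

```text
clock: 33.92
tcp_pos: [0.5412, -0.1765, 0.095]
orientation: [-0.001, -0.626, 0.78, 0.002]
wrist_force: [-3.5, 1.5, 5.6]
finger_gap: 0.0147
grip_force: 37.0
```

Emit:
{"method": "carry_out", "body": {"increments": [[[0, 0, 0, 0, 0, 0], [0, 0, 0, 0, 0, 0], [0, 0, 0, 0, 0, 0]]], "jaw": 0.2}}

```text
clock: 34.3
tcp_pos: [0.5415, -0.1768, 0.0936]
orientation: [-0.001, -0.626, 0.78, 0.002]
wrist_force: [0.2, -0.2, -0.6]
finger_gap: 0.0675
grip_force: 0.0
```

Emit:
{"method": "carry_out", "body": {"increments": [[[0, 0, -0.12, 0, 0, 0], [0, 0, -0.28, 0, 0, 0], [0, 0, -0.28, 0, 0, 0], [0, 0, -0.28, 0, 0, 0]]]}}

```text
clock: 34.8
tcp_pos: [0.5431, -0.1775, 0.2354]
orientation: [-0.0, -0.626, 0.78, 0.0]
wrist_force: [-0.6, -0.1, -0.0]
finger_gap: 0.0683
grip_force: 0.0
```

Run:
```python
from q import *
look()
e=vw(0,-.14,.24,Y=77.6);f=vw(0,-.14,.148,Y=77.6)
inc([(.6,-.16,.24,142),(.66,-.14,.24,100),(*e,77.6),(*f,77.6)])
```

```text
top high 96 [ 0.6626 -0.0786  0.1463] -13.02 0.0976 [array([663.2, -78.4]), array([31.1, 13.5]), np.float64(79.8)]
top high 73 [ 0.4779 -0.0382  0.1028] 168.39 0.0915 [array([478.7, -38.5]), array([11.6, 41.4]), np.float64(68.3)]
top head [ 0.4342 -0.3673  0.0549] [ 0.4325 -0.3648  0.055 ] ((436.76019287109375, -359.9012756347656), 21.745214462280273) handle dir -71.9 mu [ 0.4616 -0.4364  0.0437] zmax 0.06075692600227935
scene high 26 [ 0.5408 -0.1753  0.1002] -102.67 0.1217 [array([ 540.4, -176.6]), array([13.3, 13.5]), np.float64(89.1)]
scene high 73 [ 0.4799 -0.0374  0.1042] 167.62 0.0897 [array([479.5, -38.2]), array([12.9, 41.1]), np.float64(65.7)]
scene high 87 [ 0.6644 -0.0771  0.1477] -11.93 0.0991 [array([664.5, -77.3]), array([30.2, 12.3]), np.float64(75.7)]
scene pin z 0.0422 [ 0.4469 -0.1671  0.0325]
now [ 0.5416 -0.1768  0.2325] psi 167.56 tilt 0.34
[np.float64(-0.0579), np.float64(-0.1067), np.float64(-0.0156), np.float64(0.001), np.float64(-0.0), np.float64(0.071)] rows>=2.4 -> [0.6, -0.16, 0.24, 142.0]
[np.float64(-0.1054), np.float64(-0.0699), np.float64(0.0), np.float64(0.0), np.float64(0.0), np.float64(0.1167)] rows>=3.9 -> [0.66, -0.14, 0.24, 100.0]
[np.float64(-0.1056), np.float64(0.0897), np.float64(0.0), np.float64(0.0), np.float64(0.0), np.float64(0.0622)] rows>=2.1 -> [0.7042, -0.0867, 0.24, 77.6]
[np.float64(0.0), np.float64(0.0), np.float64(0.184), np.float64(0.0), np.float64(0.0), np.float64(0.0)] rows>=1.5 -> [0.7042, -0.0867, 0.148, 77.6]
```

Emit:
{"method": "carry_out", "body": {"increments": [[[-0.058, -0.107, -0.016, 0, 0, 0.071], [-0.058, -0.107, -0.016, 0, 0, 0.071], [-0.058, -0.107, -0.016, 0, 0, 0.071], [-0.058, -0.107, -0.016, 0, 0, 0.071]]], "jaw": 1.0}}

```text
clock: 35.4
tcp_pos: [0.5999, -0.1597, 0.239]
orientation: [-0.003, -0.439, 0.899, 0.003]
wrist_force: [0.0, -0.6, -1.2]
finger_gap: 0.0002
grip_force: 0.0
```

Emit:
{"method": "carry_out", "body": {"increments": [[[-0.1054, -0.07, 0, 0, 0, 0.1167], [-0.1054, -0.07, 0, 0, 0, 0.1167], [-0.1054, -0.07, 0, 0, 0, 0.1167], [-0.1054, -0.07, 0, 0, 0, 0.1167], [-0.1054, -0.07, 0, 0, 0, 0.1167]]]}}

```text
clock: 36.02
tcp_pos: [0.6601, -0.1402, 0.24]
orientation: [-0.003, -0.088, 0.996, 0.001]
wrist_force: [-0.3, -0.7, -0.1]
finger_gap: -0.0001
grip_force: 0.0
```

Emit:
{"method": "carry_out", "body": {"increments": [[[-0.1056, 0.09, 0, 0, 0, 0.0622], [-0.1056, 0.09, 0, 0, 0, 0.0622], [-0.1056, 0.09, 0, 0, 0, 0.0622], [-0.1056, 0.09, 0, 0, 0, 0.0622], [-0.1056, 0.09, 0, 0, 0, 0.0622]]]}}

```text
clock: 36.65
tcp_pos: [0.7044, -0.0876, 0.2413]
orientation: [-0.002, 0.107, 0.994, 0.001]
wrist_force: [0.4, -0.1, -0.9]
finger_gap: 0.0002
grip_force: 0.0
```

Run:
```python
from w import *
print(env.get_state()['finger_gap'])
inc([(*vw(0,-.14,.148,Y=77.6),77.6),(*vw(0,-.112,.148,Y=77.6),77.6)])
```

```text
0.00020712094142875557
now [ 0.7044 -0.0876  0.2413] psi 77.68 tilt 0.26
[np.float64(-0.0001), np.float64(0.0016), np.float64(0.1866), np.float64(0.0001), np.float64(-0.0007), np.float64(0.0002)] rows>=1.5 -> [0.7042, -0.0867, 0.148, 77.6]
[np.float64(0.056), np.float64(0.0), np.float64(0.0), np.float64(0.0), np.float64(0.0), np.float64(0.0)] rows>=0.4 -> [0.6769, -0.0807, 0.148, 77.6]
```

Emit:
{"method": "carry_out", "body": {"increments": [[[0, 0.0016, 0.1, 0, 0, 0], [0, 0.0016, 0.186, 0, 0, 0], [0, 0.0016, 0.186, 0, 0, 0], [0, 0.0016, 0.186, 0, 0, 0]]]}}

```text
clock: 37.15
tcp_pos: [0.7053, -0.0864, 0.1501]
orientation: [-0.001, 0.108, 0.994, 0.0]
wrist_force: [0.6, 0.0, -0.1]
finger_gap: -0.0001
grip_force: 0.0
```

Emit:
{"method": "carry_out", "body": {"increments": [[[0.02, 0, 0, 0, 0, 0], [0.035, 0, 0, 0, 0, 0], [0.046, 0, 0, 0, 0, 0], [0.056, 0, 0, 0, 0, 0], [0.056, 0, 0, 0, 0, 0]]]}}

```text
clock: 37.78
tcp_pos: [0.6785, -0.08, 0.1497]
orientation: [-0.0, 0.108, 0.994, 0.0]
wrist_force: [3.9, -1.4, 2.5]
finger_gap: 0.0
grip_force: 2.0
```

Emit:
{"method": "carry_out", "body": {"increments": [[[0.008, 0, 0, 0, 0, 0], [0.014, 0, 0, 0, 0, 0], [0.014, 0, 0, 0, 0, 0]]]}}

```text
clock: 38.15
tcp_pos: [0.6724, -0.0788, 0.1497]
orientation: [0.0, 0.108, 0.994, 0.0]
wrist_force: [4.6, 0.1, 4.1]
finger_gap: 0.0
grip_force: 2.8
```

Emit:
{"method": "carry_out", "body": {"increments": [[[0.006, 0, 0, 0, 0, 0], [0.012, 0, 0, 0, 0, 0], [0.012, 0, 0, 0, 0, 0]]]}}

```text
clock: 38.52
tcp_pos: [0.6718, -0.0787, 0.1501]
orientation: [0.006, 0.108, 0.994, -0.0]
wrist_force: [20.6, -3.3, -4.3]
finger_gap: -0.0001
grip_force: 10.1
```

Emit:
{"method": "carry_out", "body": {"increments": [[[0.008, 0, 0, 0, 0, 0], [0.008, 0, 0, 0, 0, 0], [0.008, 0, 0, 0, 0, 0]]]}}

```text
clock: 38.9
tcp_pos: [0.6714, -0.0786, 0.1503]
orientation: [0.009, 0.108, 0.994, -0.0]
wrist_force: [29.3, -4.6, -9.4]
finger_gap: -0.0001
grip_force: 14.9
```

Emit:
{"method": "carry_out", "body": {"increments": [[[-0.03, 0, 0, 0, 0, 0], [-0.06, 0, 0, 0, 0, 0], [-0.06, 0, 0, 0, 0, 0]]]}}

```text
clock: 39.28
tcp_pos: [0.6896, -0.0826, 0.147]
orientation: [-0.003, 0.108, 0.994, 0.001]
wrist_force: [0.4, -0.3, -0.5]
finger_gap: -0.0001
grip_force: 0.0
```

Emit:
{"method": "carry_out", "body": {"increments": [[[0, 0, -0.1, 0, 0, 0], [0, 0, -0.2, 0, 0, 0], [0, 0, -0.2, 0, 0, 0]]]}}

```text
clock: 39.65
tcp_pos: [0.6914, -0.0829, 0.2534]
orientation: [0.001, 0.108, 0.994, 0.0]
wrist_force: [1.1, -0.4, -0.1]
finger_gap: 0.0001
grip_force: 0.0
```

Run:
```python
from q import *
look()
H=lambda a:(V[0]+.122*np.cos(np.radians(180+a)),V[1]+.122*np.sin(np.radians(180+a)))
inc([(.665,-.14,.24,110),(.59,-.17,.23,150),(*H(77.6),.2,167.6),(*H(77.6),.093,167.6)])
h=H(77.6);T=mat(167.6)
for a in(82.6,87.6,92.6,97.6,98.4): print((T.T@np.array([*(np.array(H(a))-h),0])/.5).round(4)[:2],(77.6-a)/360)
```

```text
top high 12 [ 0.5392 -0.1796  0.0976] -102.96 0.1262 [array([ 539.1, -179.7]), array([ 5.4, 12. ]), np.float64(85.2)]
top pin z 0.0416 [ 0.4435 -0.1708  0.0368]
top head [ 0.4378 -0.3606  0.0547] [ 0.4366 -0.3572  0.0549] ((437.3297119140625, -358.5072326660156), 21.834442138671875) handle dir -71.9 mu [ 0.4615 -0.436   0.0439] zmax 0.06062128062354239
scene high 25 [ 0.5409 -0.1756  0.1003] -102.61 0.122 [array([ 540.6, -175.5]), array([14. , 11.9]), np.float64(39.1)]
scene high 75 [ 0.4801 -0.0372  0.1036] 167.49 0.0896 [array([479.9, -37.6]), array([12.3, 40.2]), np.float64(71.2)]
scene high 95 [ 0.6558 -0.0751  0.148 ] -11.82 0.0902 [array([655.2, -76.7]), array([34.5, 13.2]), np.float64(76.5)]
scene pin z 0.0425 [ 0.4465 -0.1676  0.0322]
now [ 0.6899 -0.0825  0.2486] psi 77.6 tilt 0.25
[np.float64(0.0238), np.float64(-0.1229), np.float64(0.0171), np.float64(0.0003), np.float64(-0.0006), np.float64(-0.09)] rows>=3.0 -> [0.665, -0.14, 0.24, 110.0]
[np.float64(0.1615), np.float64(-0.0051), np.float64(0.02), np.float64(0.0), np.float64(0.0), np.float64(-0.1111)] rows>=3.7 -> [0.59, -0.17, 0.23, 150.0]
[np.float64(0.0587), np.float64(0.0786), np.float64(0.06), np.float64(0.0), np.float64(0.0), np.float64(-0.0489)] rows>=1.6 -> [0.5413, -0.1758, 0.2, 167.6]
[np.float64(0.0), np.float64(0.0), np.float64(0.214), np.float64(0.0), np.float64(0.0), np.float64(0.0)] rows>=1.7 -> [0.5413, -0.1758, 0.093, 167.6]
[-0.0009 -0.0213] -0.013888888888888888
[-0.0037 -0.0424] -0.027777777777777776
[-0.0083 -0.0632] -0.041666666666666664
[-0.0147 -0.0835] -0.05555555555555555
[-0.0159 -0.0866] -0.05777777777777781
```

Emit:
{"method": "carry_out", "body": {"increments": [[[0.024, -0.123, 0.017, 0, 0, -0.09], [0.024, -0.123, 0.017, 0, 0, -0.09], [0.024, -0.123, 0.017, 0, 0, -0.09], [0.024, -0.123, 0.017, 0, 0, -0.09], [0.024, -0.123, 0.017, 0, 0, -0.09]]]}}

```text
clock: 40.38
tcp_pos: [0.6648, -0.1398, 0.2385]
orientation: [-0.003, -0.172, 0.985, 0.002]
wrist_force: [0.6, -0.3, 0.2]
finger_gap: -0.0001
grip_force: 0.0
```

Emit:
{"method": "carry_out", "body": {"increments": [[[0.1615, -0.005, 0.02, 0, 0, -0.111], [0.1615, -0.005, 0.02, 0, 0, -0.111], [0.1615, -0.005, 0.02, 0, 0, -0.111], [0.1615, -0.005, 0.02, 0, 0, -0.111], [0.1615, -0.005, 0.02, 0, 0, -0.111]]], "jaw": 0.2}}

```text
clock: 41.0
tcp_pos: [0.5902, -0.1698, 0.2297]
orientation: [-0.002, -0.498, 0.867, 0.002]
wrist_force: [0.3, 0.1, 0.6]
finger_gap: 0.0684
grip_force: 0.0
```

Emit:
{"method": "carry_out", "body": {"increments": [[[0.0587, 0.0786, 0.06, 0, 0, -0.049], [0.0587, 0.0786, 0.06, 0, 0, -0.049], [0.0587, 0.0786, 0.06, 0, 0, -0.049], [0.0587, 0.0786, 0.06, 0, 0, -0.049]]]}}

```text
clock: 41.5
tcp_pos: [0.543, -0.1763, 0.2012]
orientation: [-0.001, -0.625, 0.78, 0.001]
wrist_force: [0.3, -0.4, -0.4]
finger_gap: 0.0682
grip_force: 0.0
```

Emit:
{"method": "carry_out", "body": {"increments": [[[0, 0, 0.1, 0, 0, 0], [0, 0, 0.213, 0, 0, 0], [0, 0, 0.213, 0, 0, 0], [0, 0, 0.213, 0, 0, 0]]]}}

```text
clock: 42.0
tcp_pos: [0.5428, -0.1763, 0.0957]
orientation: [-0.001, -0.626, 0.78, 0.001]
wrist_force: [1.2, -0.3, 0.7]
finger_gap: 0.0684
grip_force: 0.0
```

Emit:
{"method": "carry_out", "body": {"increments": [[[0, 0, 0, 0, 0, 0], [0, 0, 0, 0, 0, 0], [0, 0, 0, 0, 0, 0], [0, 0, 0, 0, 0, 0]]], "jaw": 1.0}}

```text
clock: 42.5
tcp_pos: [0.5411, -0.1758, 0.095]
orientation: [-0.001, -0.626, 0.779, 0.001]
wrist_force: [-2.3, 0.5, 5.7]
finger_gap: 0.0145
grip_force: 34.1
```

Emit:
{"method": "carry_out", "body": {"increments": [[[-0.0009, -0.0213, 0, 0, 0, -0.0139], [-0.0037, -0.0424, 0, 0, 0, -0.0278], [-0.0083, -0.0632, 0, 0, 0, -0.0417], [-0.0147, -0.0835, 0, 0, 0, -0.0556], [-0.0147, -0.0835, 0, 0, 0, -0.0556]]]}}

```text
clock: 43.12
tcp_pos: [0.583, -0.1767, 0.0947]
orientation: [0.0, 0.753, -0.658, -0.003]
wrist_force: [-3.7, 3.5, 8.8]
finger_gap: 0.0149
grip_force: 36.3
```

Emit:
{"method": "carry_out", "body": {"increments": [[[0, 0, 0, 0, 0, 0], [0, 0, 0, 0, 0, 0], [0, 0, 0, 0, 0, 0]]]}}

```text
clock: 43.5
tcp_pos: [0.583, -0.1767, 0.0947]
orientation: [0.001, 0.753, -0.659, -0.002]
wrist_force: [-2.7, 3.5, 7.4]
finger_gap: 0.0143
grip_force: 36.3
```

Emit:
{"method": "carry_out", "body": {"increments": [[[0, 0, 0, 0, 0, 0], [0, 0, 0, 0, 0, 0], [0, 0, 0, 0, 0, 0]]], "jaw": 0.2}}

```text
clock: 43.88
tcp_pos: [0.5835, -0.1776, 0.0933]
orientation: [0.001, 0.752, -0.659, -0.002]
wrist_force: [-0.6, -0.8, 0.1]
finger_gap: 0.0682
grip_force: 0.0
```

Emit:
{"method": "carry_out", "body": {"increments": [[[0, 0, -0.12, 0, 0, 0], [0, 0, -0.24, 0, 0, 0], [0, 0, -0.24, 0, 0, 0], [0, 0, -0.24, 0, 0, 0]]]}}

```text
clock: 44.38
tcp_pos: [0.5839, -0.1777, 0.2133]
orientation: [0.001, 0.752, -0.659, -0.002]
wrist_force: [0.4, 0.4, -1.0]
finger_gap: 0.0684
grip_force: 0.0
```

Run:
```python
from q import *
look()
inc([(.5,-.3,.22,197)]);print(env.get_state()['joint_pos'].round(2))
```

```text
top high 88 [ 0.6546 -0.0459  0.1472] 7.0 0.0878 [array([654.9, -45.9]), array([13.1, 29.9]), np.float64(9.7)]
top head [ 0.4374 -0.3597  0.0548] [ 0.4367 -0.3576  0.0549] ((437.18988037109375, -358.3724060058594), 22.00245475769043) handle dir -71.9 mu [ 0.4616 -0.4367  0.0438] zmax 0.061248924255169826
scene high 66 [ 0.4781 -0.0683  0.1042] -172.55 0.0901 [array([477.7, -68.2]), array([40.9, 12. ]), np.float64(2.4)]
scene high 26 [ 0.5841 -0.1765  0.1   ] -82.11 0.1211 [array([ 583. , -177.4]), array([15.1, 11.7]), np.float64(43.1)]
scene high 108 [ 0.6573 -0.0442  0.1476] 7.85 0.0906 [array([656.1, -44.7]), array([12.9, 31.1]), np.float64(5.9)]
scene pin z 0.042 [ 0.4469 -0.1674  0.0321]
now [ 0.583  -0.1773  0.2116] psi -172.4 tilt 0.43
[np.float64(0.2213), np.float64(0.1972), np.float64(-0.0163), np.float64(0.001), np.float64(0.0007), np.float64(-0.0261)] rows>=2.4 -> [0.5, -0.3, 0.22, 197.0]
[-0.43  0.4   0.07  1.25 -0.   -2.13]
```

Emit:
{"method": "carry_out", "body": {"increments": [[[0.221, 0.197, -0.016, 0, 0, -0.0275], [0.221, 0.197, -0.016, 0, 0, -0.0275], [0.221, 0.197, -0.016, 0, 0, -0.0275], [0.221, 0.197, -0.016, 0, 0, -0.0275]]], "jaw": 0.0}}

```text
clock: 44.98
tcp_pos: [0.4993, -0.3013, 0.2199]
orientation: [0.001, 0.805, -0.593, -0.004]
wrist_force: [0.0, -0.5, -0.1]
finger_gap: 0.0855
grip_force: 0.0
```

Run:
```python
from w import *
inc([(.438,-.3575,.15,197.5),(.438,-.3575,.043,197.5)])
```

```text
now [ 0.4993 -0.3013  0.2199] psi -162.69 tilt 0.42
[np.float64(0.0715), np.float64(0.1498), np.float64(0.1403), np.float64(0.0008), np.float64(0.0008), np.float64(-0.0005)] rows>=1.7 -> [0.438, -0.3575, 0.15, 197.5]
[np.float64(0.0), np.float64(0.0), np.float64(0.214), np.float64(0.0), np.float64(0.0), np.float64(0.0)] rows>=1.7 -> [0.438, -0.3575, 0.043, 197.5]
```

Emit:
{"method": "carry_out", "body": {"increments": [[[0.0715, 0.15, 0.14, 0, 0, 0], [0.0715, 0.15, 0.14, 0, 0, 0], [0.0715, 0.15, 0.14, 0, 0, 0], [0.0715, 0.15, 0.14, 0, 0, 0]]]}}

```text
clock: 45.48
tcp_pos: [0.4405, -0.3559, 0.1516]
orientation: [0.0, 0.807, -0.591, -0.003]
wrist_force: [-0.1, -0.9, -0.3]
finger_gap: 0.0854
grip_force: 0.0
```

Emit:
{"method": "carry_out", "body": {"increments": [[[0, 0, 0.1, 0, 0, 0], [0, 0, 0.21, 0, 0, 0], [0, 0, 0.21, 0, 0, 0], [0, 0, 0.21, 0, 0, 0]]]}}

```text
clock: 45.98
tcp_pos: [0.4412, -0.357, 0.0489]
orientation: [0.001, 0.807, -0.591, -0.001]
wrist_force: [-0.0, -0.4, 0.5]
finger_gap: 0.085
grip_force: 0.0
```

Emit:
{"method": "carry_out", "body": {"increments": [[[0, 0, 0, 0, 0, 0], [0, 0, 0, 0, 0, 0], [0, 0, 0, 0, 0, 0], [0, 0, 0, 0, 0, 0]]], "jaw": 1.0, "squeeze": 60}}

```text
clock: 46.48
tcp_pos: [0.4397, -0.3576, 0.0488]
orientation: [0.001, 0.806, -0.591, -0.001]
wrist_force: [-3.1, 0.8, 8.6]
finger_gap: 0.0422
grip_force: 59.9
```

Emit:
{"method": "carry_out", "body": {"increments": [[[0, 0, -0.1, 0, 0, 0], [0, 0, -0.24, 0, 0, 0], [0, 0, -0.24, 0, 0, 0], [0, 0, -0.24, 0, 0, 0]]]}}

```text
clock: 46.98
tcp_pos: [0.4399, -0.3567, 0.1669]
orientation: [0.001, 0.806, -0.591, -0.002]
wrist_force: [0.6, 0.5, -4.8]
finger_gap: 0.0423
grip_force: 63.1
```

Run:
```python
from w import *
print(env.get_state()['finger_gap'],env.get_state()['grip_force'])
R,p=rot()
c=cam('scene');W=cloud(c);u,v=px(c,p-[0,0,.02]).astype(int);cv2.imwrite('pics/mal.png',cv2.resize(c['frame'][max(0,v-60):v+60,max(0,u-80):u+80],None,fx=4,fy=4,interpolation=cv2.INTER_CUBIC))
inc([(.445,-.25,.17,197.5),(.4455,-.1685,.12,197.5)])
```

```text
0.042292935693002104 63.137876987457275
now [ 0.4393 -0.3561  0.1655] psi -162.5 tilt 0.37
[np.float64(-0.1989), np.float64(-0.0747), np.float64(-0.0084), np.float64(0.0007), np.float64(0.0008), np.float64(0.0)] rows>=1.7 -> [0.445, -0.25, 0.17, 197.5]
[np.float64(-0.1552), np.float64(-0.05), np.float64(0.1), np.float64(0.0), np.float64(0.0), np.float64(0.0)] rows>=1.5 -> [0.4455, -0.1685, 0.12, 197.5]
```

View pics/mal.png

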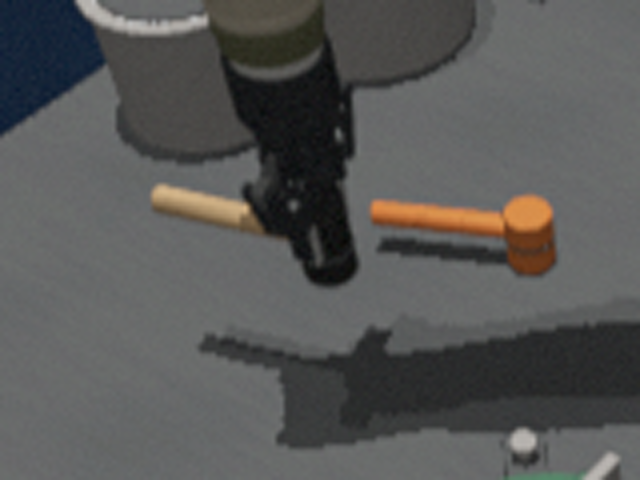

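The mallet hangs level in the gripper, head at (330,255) and handle pointing away to (155,195). The pin is at (523,445).

Emit:
{"method": "carry_out", "body": {"increments": [[[-0.199, -0.075, -0.008, 0, 0, 0], [-0.199, -0.075, -0.008, 0, 0, 0], [-0.199, -0.075, -0.008, 0, 0, 0], [-0.199, -0.075, -0.008, 0, 0, 0]]]}}

```text
clock: 47.52
tcp_pos: [0.4453, -0.2503, 0.1694]
orientation: [0.001, 0.807, -0.591, -0.003]
wrist_force: [0.3, 0.5, -3.7]
finger_gap: 0.0423
grip_force: 62.8
```

Emit:
{"method": "carry_out", "body": {"increments": [[[-0.155, -0.05, 0.08, 0, 0, 0], [-0.155, -0.05, 0.08, 0, 0, 0], [-0.155, -0.05, 0.08, 0, 0, 0], [-0.155, -0.05, 0.08, 0, 0, 0]]]}}

```text
clock: 48.02
tcp_pos: [0.4467, -0.1705, 0.131]
orientation: [0.001, 0.806, -0.592, -0.002]
wrist_force: [-0.1, -0.2, -4.0]
finger_gap: 0.0425
grip_force: 62.8
```

Emit:
{"method": "carry_out", "body": {"increments": [[[0, 0, 0, 0, 0, 0], [0, 0, 0, 0, 0, 0]]]}}

```text
clock: 48.28
tcp_pos: [0.4465, -0.1702, 0.1314]
orientation: [0.001, 0.806, -0.592, -0.002]
wrist_force: [-0.6, -0.3, -3.8]
finger_gap: 0.0421
grip_force: 62.8
```

Run:
```python
from w import *
inc([(.4455,-.1685,.09,197.5)]);print(env.get_state()['wrist_force'])
```

```text
now [ 0.4465 -0.1702  0.1314] psi -162.57 tilt 0.2
[np.float64(-0.0037), np.float64(0.0007), np.float64(0.0828), np.float64(0.0005), np.float64(0.0003), np.float64(-0.0002)] rows>=0.7 -> [0.4455, -0.1685, 0.09, 197.5]
[-0.56434386 -0.31043054 -3.81042777]
```

Emit:
{"method": "carry_out", "body": {"increments": [[[0, 0, 0.04, 0, 0, 0], [0, 0, 0.078, 0, 0, 0], [0, 0, 0.092, 0, 0, 0], [0, 0, 0.105, 0, 0, 0], [0, 0, 0.115, 0, 0, 0]]]}}

```text
clock: 48.9
tcp_pos: [0.4463, -0.17, 0.0763]
orientation: [0.001, 0.806, -0.591, -0.001]
wrist_force: [-14.3, 4.9, 50.9]
finger_gap: 0.0424
grip_force: 68.5
```

Emit:
{"method": "carry_out", "body": {"increments": [[[0, 0, 0.006, 0, 0, 0], [0, 0, 0.006, 0, 0, 0], [0, 0, 0.006, 0, 0, 0]]]}}

```text
clock: 49.28
tcp_pos: [0.4463, -0.1701, 0.0763]
orientation: [0.001, 0.806, -0.591, -0.0]
wrist_force: [-14.0, 5.1, 43.9]
finger_gap: 0.0421
grip_force: 68.3
```

Emit:
{"method": "carry_out", "body": {"increments": [[[0, 0, -0.1, 0, 0, 0], [0, 0, -0.18, 0, 0, 0], [0, 0, -0.18, 0, 0, 0], [0, 0, -0.18, 0, 0, 0]]]}}

```text
clock: 49.78
tcp_pos: [0.446, -0.1691, 0.16]
orientation: [0.001, 0.806, -0.591, -0.002]
wrist_force: [-0.2, 0.9, -4.3]
finger_gap: 0.0422
grip_force: 63.7
```

Emit:
{"method": "carry_out", "body": {"increments": [[[0.358, 0.116, 0, 0, 0, 0], [0.358, 0.116, 0, 0, 0, 0], [0.358, 0.116, 0, 0, 0, 0], [0.358, 0.116, 0, 0, 0, 0], [0.358, 0.116, 0, 0, 0, 0]]]}}

```text
clock: 50.4
tcp_pos: [0.4435, -0.3564, 0.1579]
orientation: [-0.0, 0.806, -0.592, -0.005]
wrist_force: [0.1, 0.3, -4.8]
finger_gap: 0.0421
grip_force: 63.4
```

Run:
```python
from q import *
look();inc([(.44,-.357,.0495,197.5)]);s=env.get_state();print(s['wrist_force'],s['finger_gap'])
```

```text
top high 87 [ 0.655  -0.0457  0.1472] 7.1 0.0881 [array([655.1, -45.5]), array([12.6, 30.9]), np.float64(11.4)]
top high 29 [ 0.5821 -0.178   0.0989] -83.15 0.1223 [array([ 582. , -178.4]), array([11.2, 14. ]), np.float64(88.6)]
top high 77 [ 0.4765 -0.0694  0.1024] -172.0 0.0919 [array([476.4, -69.3]), array([10.8, 40. ]), np.float64(89.2)]
top pin z 0.0304 [ 0.4451 -0.1685  0.0263]
scene high 68 [ 0.4781 -0.0682  0.1041] -172.58 0.0902 [array([477.2, -68.8]), array([12.2, 40.4]), np.float64(89.2)]
scene high 24 [ 0.5839 -0.1766  0.1006] -82.23 0.1211 [array([ 583.2, -177.1]), array([15.9, 11.4]), np.float64(40.3)]
scene high 109 [ 0.6571 -0.0436  0.1483] 8.27 0.0906 [array([655.8, -45. ]), array([14.1, 31.8]), np.float64(2.4)]
scene pin z 0.0305 [ 0.4473 -0.1676  0.0271]
now [ 0.4442 -0.3555  0.159 ] psi -162.43 tilt 0.43
[np.float64(0.0016), np.float64(0.0078), np.float64(0.2189), np.float64(0.0008), np.float64(0.0009), np.float64(0.0002)] rows>=1.8 -> [0.44, -0.357, 0.0495, 197.5]
[ 0.68026078 -0.01115216 -4.00192591] 0.04289578961783284
```

Pin is down (0.042 → 0.030). Setting the mallet down.

Emit:
{"method": "carry_out", "body": {"increments": [[[0, 0, 0.1, 0, 0, 0], [0, 0, 0.18, 0, 0, 0], [0, 0, 0.208, 0, 0, 0], [0, 0, 0.214, 0, 0, 0], [0, 0, 0.214, 0, 0, 0]]]}}

```text
clock: 51.12
tcp_pos: [0.4454, -0.3577, 0.0548]
orientation: [0.001, 0.807, -0.591, -0.001]
wrist_force: [0.4, 0.2, -4.1]
finger_gap: 0.0425
grip_force: 63.5
```

Emit:
{"method": "carry_out", "body": {"increments": [[[0, 0, 0.004, 0, 0, 0], [0, 0, 0.006, 0, 0, 0], [0, 0, 0.006, 0, 0, 0]]]}}

```text
clock: 51.5
tcp_pos: [0.4444, -0.3573, 0.0506]
orientation: [0.001, 0.806, -0.591, -0.002]
wrist_force: [0.3, -0.4, -3.9]
finger_gap: 0.0427
grip_force: 63.5
```

Emit:
{"method": "carry_out", "body": {"increments": [[[0, 0, 0.003, 0, 0, 0], [0, 0, 0.005, 0, 0, 0], [0, 0, 0.005, 0, 0, 0]]]}}

```text
clock: 51.88
tcp_pos: [0.4445, -0.3574, 0.0489]
orientation: [0.001, 0.806, -0.591, -0.002]
wrist_force: [-1.9, 1.8, 4.5]
finger_gap: 0.0423
grip_force: 64.8
```

Emit:
{"method": "carry_out", "body": {"increments": [[[0, 0, 0, 0, 0, 0], [0, 0, 0, 0, 0, 0], [0, 0, 0, 0, 0, 0]]], "jaw": 0.0}}

```text
clock: 52.25
tcp_pos: [0.4445, -0.3574, 0.0479]
orientation: [0.001, 0.806, -0.591, -0.002]
wrist_force: [0.0, -0.2, -0.6]
finger_gap: 0.0853
grip_force: 0.0
```

Emit:
{"method": "carry_out", "body": {"increments": [[[0, 0, -0.1, 0, 0, 0], [0, 0, -0.3, 0, 0, 0], [0, 0, -0.4, 0, 0, 0], [0, 0, -0.4, 0, 0, 0]]]}}

```text
clock: 52.75
tcp_pos: [0.4464, -0.3587, 0.2524]
orientation: [0.001, 0.807, -0.591, 0.001]
wrist_force: [0.9, -0.6, -0.5]
finger_gap: 0.0858
grip_force: 0.0
```

Emit:
{"method": "carry_out", "body": {"increments": [[[0, 0, 0, 0, 0, 0], [0, 0, 0, 0, 0, 0]]]}}

```text
clock: 53.0
tcp_pos: [0.4448, -0.3571, 0.2464]
orientation: [0.0, 0.806, -0.591, -0.003]
wrist_force: [0.5, 0.5, -0.3]
finger_gap: 0.0854
grip_force: 0.0
```

Run:
```python
from q import *
from b import vise
look('end');vise('scene',97.6,V=V);vise('top',97.6,V=V)
```

```text
top high 84 [ 0.655  -0.0456  0.147 ] 7.16 0.0882 [array([655.7, -45.1]), array([12.7, 29.8]), np.float64(8.3)]
top high 30 [ 0.5828 -0.1779  0.0998] -82.81 0.1223 [array([ 583.1, -177. ]), array([12.6, 11.3]), np.float64(81.6)]
top high 78 [ 0.4766 -0.0693  0.103 ] -172.02 0.0918 [array([476.2, -69.3]), array([11. , 39.7]), np.float64(89.1)]
top pin z 0.0296 [ 0.4446 -0.1683  0.0261]
scene high 68 [ 0.4778 -0.0685  0.1034] -172.44 0.0905 [array([477.6, -68.8]), array([41.2, 12. ]), np.float64(1.0)]
scene high 25 [ 0.5833 -0.1772  0.099 ] -82.53 0.1217 [array([ 582.6, -177.9]), array([16.4, 11.8]), np.float64(41.0)]
scene high 107 [ 0.6571 -0.0443  0.1476] 7.81 0.0904 [array([656.2, -44.7]), array([12.7, 31.7]), np.float64(12.5)]
scene pin z 0.0288 [ 0.4464 -0.1669  0.0256]
scene head [ 0.4472 -0.3575  0.0563] [ 0.4465 -0.3548  0.0565] ((444.6820983886719, -357.6060791015625), 23.058189392089844) handle dir -73.6 mu [ 0.4728 -0.4356  0.0443] zmax 0.06138706142372813
scene comp 7 [ 3.3 31.6] [11.8 43.7] 111.0 [array([ 7.3, 37.1]), array([13.5,  4.7]), np.float64(50.0)]
scene comp 297 [-31.8 -67.5] [28.7  4.1] 143.0 [array([ -2.4, -31. ]), array([67.2, 60.9]), np.float64(59.3)]
scene wing local [array([ 0.2, 90.6]), array([41.3, 11.8]), np.float64(85.3)]
top comp 5 [-22.5 -79.9] [-14.4 -76.4] 77.0 [array([-18. , -77.4]), array([3.1, 8.7]), np.float64(59.0)]
top comp 5 [ -0.2 -79.8] [  8.3 -77.5] 62.0 [array([  4.2, -79.3]), array([8.7, 2.3]), np.float64(9.8)]
top comp 296 [-31.6 -66.5] [27.9 -2.5] 146.0 [array([ -1.8, -34.7]), array([59.3, 63.5]), np.float64(1.6)]
top wing local [array([-0.6, 92. ]), array([39.7, 10.9]), np.float64(82.1)]
```

View pics/end_scene.png

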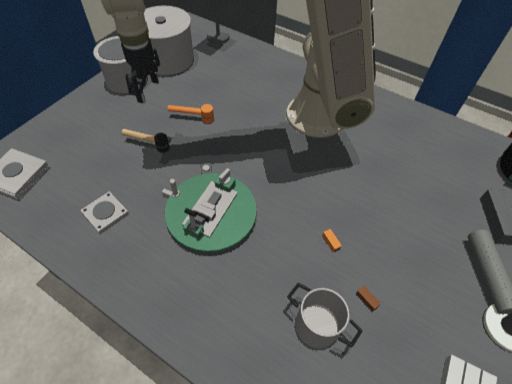

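The final picture shows the mallet upright at (162,142), the index handle at the tab at (172,187), the lever upright, the bar clamped and the pin down at (206,168). No grey bars are left on the bench. Handing in.

```bash
python3 -c "
from workcell import env
print(env.hand_in())"
```

```text
the job is handed in; nothing more can be done
None
```

I handed the job in and the hand-in gave no verdict. The one bar on the bench is clamped with the lever fully closed and the pad pressed in about 3.5–4 mm (worked out from the nut angle), the swivel rests at the index tab, the pin is down, and the mallet stands upright clear of the vise. The lever was first left about 0.1 rad short of closed, so I turned the swivel back two clicks, pushed the lever fully shut and turned it to the tab again.

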